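# Release the maple blank and sort the hinged clamps

## Task

Get the carving bench ready for the day: flip the toggle clamp's arm up past centre so that it stays back, lift out the maple blank and stand it upright, all the way down, in the slot of the drying stand; finish with the arm folded back down over the empty nest. Sort all the hinged clamps on the bench: those ratcheted shut go into the deep drawer box, those with open jaws into the shallow tray, each lying flat on the floor of its box, not on another clamp or over a wall, with its jaws left as you found them. The arm stays up until the blank is in the stand. Do not shift the snail, stone, pot, offcut or bottle.

Things in the scene. Friction and masses are not known exactly. Their poses are not given: they have to be found in the camera images.
- clamp_a_mid (a point): Scissor-type steel clamp, 89 mm long, 70 g, lying flat, halves 7 mm thick, with a square wooden pivot peg 18 x 18 mm (sides along x, y), 36 mm high, to lift it by. Point: on the peg's axis, 18 mm above the underside. x: along one half to the jaw tip, 32 mm ahead; finger rings end 57 mm behind, 18 mm to each side if shut, up to 38 mm to +y if open. z up.
- clamp_a_arm (a joint): Jaw angle of that clamp in rad: 0 to 0.03 ratcheted shut, jaws touching and rings together; 0.32 to 0.45 open, jaws gaping. The ratchet holds it where it is unless an arm is pushed hard (over 1 N at the ring).
- clamp_b_mid (a point): Another such clamp, the same in every way but its jaw setting (see clamp_a); the same point on its peg.
- clamp_b_arm (a joint): Jaw angle of that clamp in rad: 0 to 0.03 ratcheted shut, jaws touching and rings together; 0.32 to 0.45 open, jaws gaping. The ratchet holds it where it is unless an arm is pushed hard (over 1 N at the ring).
- clamp_c_mid (a point): Another such clamp, the same in every way but its jaw setting (see clamp_a); the same point on its peg.
- clamp_c_arm (a joint): Jaw angle of that clamp in rad: 0 to 0.03 ratcheted shut, jaws touching and rings together; 0.32 to 0.45 open, jaws gaping. The ratchet holds it where it is unless an arm is pushed hard (over 1 N at the ring).
- clamp_d_mid (a point): Another such clamp, the same in every way but its jaw setting (see clamp_a); the same point on its peg.
- clamp_d_arm (a joint): Jaw angle of that clamp in rad: 0 to 0.03 ratcheted shut, jaws touching and rings together; 0.32 to 0.45 open, jaws gaping. The ratchet holds it where it is unless an arm is pushed hard (over 1 N at the ring).
- clamp_e_mid (a point): Another such clamp, the same in every way but its jaw setting (see clamp_a); the same point on its peg.
- clamp_e_arm (a joint): Jaw angle of that clamp in rad: 0 to 0.03 ratcheted shut, jaws touching and rings together; 0.32 to 0.45 open, jaws gaping. The ratchet holds it where it is unless an arm is pushed hard (over 1 N at the ring).
- clamp_f_mid (a point): Another such clamp, the same in every way but its jaw setting (see clamp_a); the same point on its peg.
- clamp_f_arm (a joint): Jaw angle of that clamp in rad: 0 to 0.03 ratcheted shut, jaws touching and rings together; 0.32 to 0.45 open, jaws gaping. The ratchet holds it where it is unless an arm is pushed hard (over 1 N at the ring).
- toggle (a joint): Toggle clamp arm, rad: 0 = down, level, over the blank; 1.57 = upright; 2.0 = leaning back on its stop. Falls by its own weight (150 g) to whichever side of upright it is on; light friction.
- bar_mid (a point): Middle of the cross-bar at the toggle arm's free end: a round rod 12 mm thick, 90 mm long, parallel to the hinge, 115 mm from it, 86 mm above the bench when down. The arm (12 mm wide, 10 thick) joins it here, so pinch the bar some 30 mm to either side; it can turn in the fingers. Axes turn with the arm: y along the bar, x from bar to hinge.
- toggle_pivot (a point): Centre of the toggle arm's hinge, 86 mm above the bench; y is its axis; the arm lies along -x when down, swings up and over to +x. Its cheeks are 98 mm high, 36 mm wide over all. The fixed base is 190 x 100 x 12 mm; on it, 75 mm to -x of the hinge, is the nest, a pen with 10 mm high fences where the blank stands.
- blank_mid (a point): Rough maple blank standing on edge in the nest under the toggle arm, 50 (x) x 16 (y) x 64 mm high (z), 35 g. Point at its centre, 32 mm up.
- slot (a point): Centre of the mouth of the slot in the drying stand, a fixed wooden block 96 x 75 mm and 32 mm high. The slot is 56 mm (x) x 19 mm (y), 24 mm deep, straight-walled; z up.
- drawer: Drawer box for the shut clamps: paulownia, the deeper of the two open boxes, 127 (x) x 222 (y) x 34 mm high, walls and floor 6 mm, small iron knob on the front (-x) side; fixed; origin under its centre.
- tray: Tray for the open clamps: the shallow one of the two, no knob, 127 (x) x 222 (y) x 18 mm high, walls and floor 6 mm; fixed; origin under its centre.
- snail: Bystander: carved wooden snail, 46 x 20 x 37 mm high. Origin under its centre.
- stone: Bystander: mottled green beach stone, 46 mm across, 23 mm high. Origin under its centre.
- pot: Bystander: terracotta hand-warmer pot, 104 mm across, 85 mm high. Origin under its centre.
- offcut: Bystander: rough maple offcut lying flat, 60 x 34 x 22 mm. Origin under its centre.
- oil: Bystander: oil bottle, 44 mm across, 90 mm high. Origin under its centre.
Mind the look-alikes: they are no part of the job. Leave any blue or green look-alike of the part that bears clamp_c_mid alone.

How it is judged:
By the outcome, as a careful person would: the job done as asked, in the order asked, and still so for the second after the job is handed in, with the robot touching nothing.
Of clamp_a, clamp_b, clamp_c, clamp_d, clamp_e, clamp_f only 4 to 6 are there at a start; the rules pass over those that are not, and their reading is None.
At some moment in a run one of clamp_a, clamp_b, clamp_c, clamp_d, clamp_e, clamp_f may be knocked a few centimetres aside while the robot is not near it.
Once in a run the grip may slacken for a moment while it holds something.
It also fails if it takes over 208 s, if anything falls off the work surface, if the arm or the gripper's body presses on something with over 40 N, if the wrist force passes 120 N, or if a joint passes its speed limit or range.

## Robot

A 6-joint arm with a two-finger parallel gripper is mounted at the origin on the work surface. World frame = base frame: x ahead of the robot, y to its left, z up, the work surface at z = 0. Lengths are in m, angles in rad, forces in N, time in s.
With the tool pointing down it reaches from about 0.325 to 0.875 m from the base axis. Payload 4.4 kg.
Tool frame: the origin (TCP) lies between the finger pads; the fingertips stand 14 mm ahead of it and the grasp point (between the pads) lies 5 mm behind it (manip.tip_extent is the distance from the TCP to the fingertips, in m); y points along the fingers, z is the direction in which the jaws open and shut, and the axes are right-handed (so a half turn about y gives the same grasp; the last joint's range is limited). The gripper opens to 85 mm and grips with 20 to 120 N. Pads are 22 mm wide; open, the fingers measure 114 mm over their backs; the gripper's body (76 mm by 85 mm) begins 54 mm behind the grasp point. The pads swing forward as they close: fully open they stand 13 mm farther back than shut.
Start: joints at [-0.15, 0.207, 1.542, -0, 1.393, -0.15], TCP at [0.575, -0, 0.245] pointing down, gripper open.
Joint ranges: [-2.73, 2.73], [-0.86, 2.22], [0.23, 2.46], [-1.11, 4.25], [0.08, 2.63], [-2.82, 2.82]. Speed limits (rad/s): [2.79, 2.79, 3.14, 3.14, 3.14, 3.14].

## Interface

Orientations are given as a unit quaternion [x, y, z, w].
In Python, from station import manip gives the robot as it stands.
- The arm moves only by the tool jog_arm, never from a script. Its argument "targets" is one flat list of numbers, 7 for each row, row after row: the shift along the tool's x, y, z in m, then the turn, a rotation vector about the tool's x, y, z in rad, then the gripper command: -1 is shut, 1 is fully open, values between are in proportion. In form: [x, y, z, rx, ry, rz, hand, x, y, z, rx, ry, rz, hand, ...]. A call has 1 to 12 rows; each row shifts and turns the commanded pose from where the row before left it, along the tool's axes as they then stand; what a row does not reach is not made up. A row lasts 1/12 s, in which the tool goes at most 41.7 mm and 7.16 degrees, less where a joint would pass 70% of its speed; a pose out of reach is approached as far as the arm can. A call is refused whole if a number of a shift passes 0.0417 or a number of a turn 0.125, either way. A call with a gripper value outside its range is refused whole. The fingers move at their own pace and stop on an object; "grip_force" is the grip in N (left out, the last holds). Time passes only in rows, so rows that do not move let the fingers close. It gives the time, the measured TCP pose, the force and the opening at its end, in the units of the state.
- manip.read_state(): the state, without advancing time (a new reading comes with each control period).
- manip.read_camera(name): name is "scene" or "side" or "wrist"; returns a dict with "image" (420x560x3 uint8, red, green, blue), "fov_y" (degrees; the focal length in pixels is half the picture's height over the tangent of half this angle, whatever the lens; pixels are square), "cx", "cy" (the principal point, pixels), "k1" (the pictures are not rectified: a ray, as slopes to the right and down, at radius r is drawn at 1 + k1 r^2 times it, then the intrinsics apply), "R" (3x3) and "t" (3): a world point X has camera coordinates R X + t; the wrist camera has in their place "mount" (4x4, takes a point from camera to tool coordinates, whose origin is the TCP and whose axes are the tool frame's). Camera axes: x right, y down, z forward; pixel columns grow to the right and rows downward; lengths in m; the calibration is good to about 2 mm. A picture is of the moment at which its call begins: read the wrist's pose just before it. There is no depth.
- manip.job_done(): hands the job in, once; it reports no verdict.
The state is a dict: "clock": time; "joints": joint angles; "joint_vel": joint speeds; "tau": joint torques, N m; "position": TCP position; "tcp_rot": TCP orientation; "contact_force": force on the tool from outside, world axes, zero at the start; "moment": the same for the moment, N m; "opening": opening from 0.0 (shut) to 1.0 (fully open).
Only numpy, scipy, OpenCV 4.12 (cv2) and the standard library are available. Lean on these libraries where they do the work, as an engineer would, in place of code of your own. Each camera call takes 0.05 s, during which the arm holds its last target.

## Working session

There is one attempt and no reset: what is moved stays moved. The work goes in short steps, Python scripts to look and compute and a tool call to move; the robot and the scene stay as the last step left them, time stands still between calls to the robot, and variables do not carry over. Pictures are saved under pics/ and viewed, and the job is handed in when it is done.

Besides the shell and the picture viewer there is one more tool, called as name(argument=value, ...) on one line, values as JSON. jog_arm: Moves the arm, as the interface text tells. Its arguments: {"type":"object","properties":{"targets":{"type":"array"},"grip_force":{"type":"number"}},"required":["targets"]}

```bash
ls; mkdir -p pics; python3 - <<'E'
from station import manip
import cv2
s=manip.read_state();print(s)
for n in ["scene","side","wrist"]:
    c=manip.read_camera(n)
    cv2.imwrite(f"pics/{n}0.png",c["image"][:,:,::-1])
    print(n,{k:v for k,v in c.items() if k!="image"})
E
```

```text
pics
{'clock': 0.0, 'joints': array([-1.50502756e-01,  2.07438808e-01,  1.54295431e+00,  2.20784472e-05,
        1.39352011e+00, -1.50498798e-01]), 'joint_vel': array([ 0.00087055, -0.00056133, -0.0002669 , -0.00044437,  0.00055339,
        0.00116198]), 'tau': array([ 4.44781954e-04, -3.83034396e+01, -2.91594708e+01, -2.26178481e-04,
        1.06274080e-02,  5.83859855e-05]), 'position': array([5.74270675e-01, 1.04340447e-04, 2.44114893e-01]), 'tcp_rot': array([-0.50047811,  0.50066676, -0.49933651,  0.49951728]), 'contact_force': array([0.05919905, 0.52996419, 0.56307602]), 'moment': array([-0.03526378,  0.06316887, -0.0210709 ]), 'opening': 0.9991820621552928}
scene {'fov_y': 47.40914284583478, 'cx': 277.33262236671453, 'cy': 205.16452481795562, 'k1': -0.00925802281450749, 'R': array([[-0.7691426 ,  0.6388963 ,  0.01520485],
       [ 0.51929471,  0.63867242, -0.56782968],
       [-0.3724952 , -0.4288462 , -0.82300563]]), 't': array([ 0.44840903, -0.20226736,  1.7213683 ])}
side {'fov_y': 46.54243877963785, 'cx': 284.8105152132101, 'cy': 209.7093269401207, 'k1': -0.13334372580770748, 'R': array([[ 0.81684566, -0.57650441,  0.02014517],
       [-0.36357487, -0.54163168, -0.75792376],
       [ 0.44785765,  0.61178246, -0.65203201]]), 't': array([-0.4733252 ,  0.25264838,  1.01890752])}
wrist {'fov_y': 64.44235878906828, 'cx': 279.13136663379345, 'cy': 208.2710925026344, 'k1': -0.010741469807372023, 'mount': array([[ 8.09286817e-04,  9.60332257e-01,  2.78857134e-01,
        -7.21042937e-02],
       [-6.34834291e-04, -2.78856676e-01,  9.60332521e-01,
        -1.29441581e-01],
       [ 9.99999471e-01, -9.54212520e-04,  3.83976816e-04,
         1.04590174e-04],
       [ 0.00000000e+00,  0.00000000e+00,  0.00000000e+00,
         1.00000000e+00]])}
```

View pics/scene0.png

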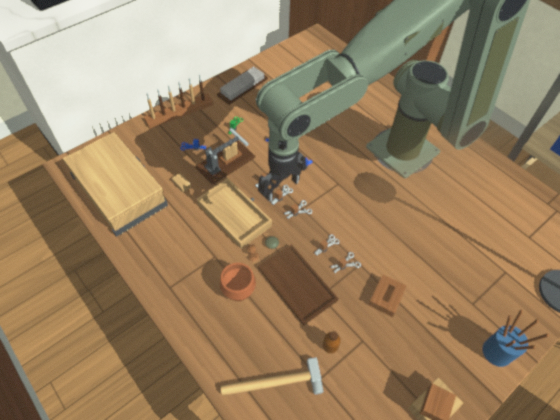

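View pics/side0.png

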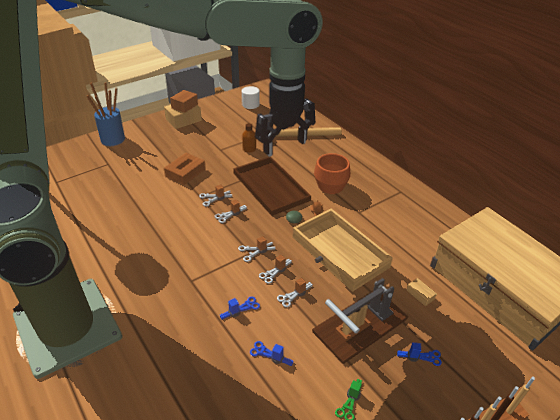

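View pics/wrist0.png

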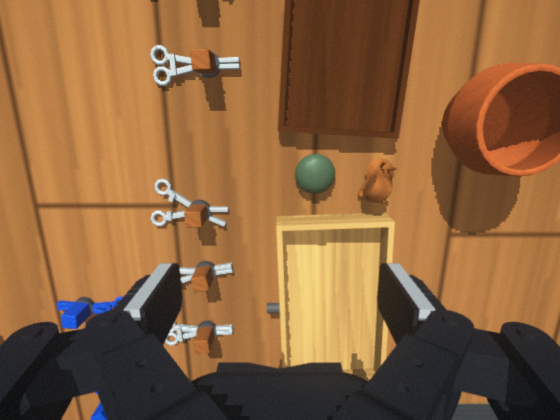

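The side view shows five red-pegged clamps at (215,197), (232,211), (262,247), (275,268) and (295,292). The blue and green ones at (238,308), (270,352), (420,353) and (350,398) are look-alikes. The light drawer with a knob is at (342,248), the dark tray at (271,187), the slot stand at (185,166) and the toggle at (360,315).

```bash
cat > h.py <<'E'
from station import manip
import numpy as np, cv2
from scipy.spatial.transform import Rotation as Ro
def cam(n):
    s=manip.read_state() if n=="wrist" else None
    c=manip.read_camera(n)
    im=c["image"][:,:,::-1].copy()
    H,W=im.shape[:2]; f=H/2/np.tan(np.radians(c["fov_y"])/2)
    if n=="wrist":
        Rt=Ro.from_quat(s["tcp_rot"]).as_matrix(); m=c["mount"]
        Rcw=Rt@m[:3,:3]; o=Rt@m[:3,3]+s["position"]
        R=Rcw.T; t=-R@o
    else: R,t=c["R"],c["t"]
    return dict(im=im,f=f,cx=c["cx"],cy=c["cy"],k1=c["k1"],R=np.array(R),t=np.array(t))
def ray(c,u,v):
    d=np.array([(u-c["cx"])/c["f"],(v-c["cy"])/c["f"]]); p=d.copy()
    for _ in range(15): p=d/(1+c["k1"]*(p@p))
    o=-c["R"].T@c["t"]; return o,c["R"].T@np.array([p[0],p[1],1])
def onz(c,u,v,z):
    o,d=ray(c,u,v); return o+d*(z-o[2])/d[2]
def proj(c,X):
    q=c["R"]@np.asarray(X,float)+c["t"]; p=q[:2]/q[2]; p=p*(1+c["k1"]*(p@p))
    return np.array([p[0]*c["f"]+c["cx"],p[1]*c["f"]+c["cy"]])
def tri(obs):
    A=np.zeros((3,3));b=np.zeros(3)
    for c,u,v in obs:
        o,d=ray(c,u,v);d=d/np.linalg.norm(d);P=np.eye(3)-np.outer(d,d);A+=P;b+=P@o
    X=np.linalg.solve(A,b); return X,[np.linalg.norm(proj(c,X)-[u,v]) for c,u,v in obs]
def crop(c,x0,y0,x1,y1,name,k=None):
    k=k or min(800/(x1-x0),600/(y1-y0))
    cv2.imwrite("pics/"+name,cv2.resize(c["im"][y0:y1,x0:x1],None,fx=k,fy=k,interpolation=cv2.INTER_CUBIC))
def st():
    s=manip.read_state(); R=Ro.from_quat(s["tcp_rot"]).as_matrix()
    print("t %.2f"%s["clock"],"pos",s["position"].round(4),"y",R[:,1].round(3),"z",R[:,2].round(3),"yaw",np.degrees(np.arctan2(R[1,2],R[0,2])).round(2),"F",s["contact_force"].round(2),"op %.3f"%s["opening"]); return s,R
def rect(c,z,w=0.0005,x=(0.3,0.87),y=(-0.4,0.4)):
    "rectified top view at height z: rows along x descending, cols along y descending"
    xs=np.arange(x[1],x[0],-w);ys=np.arange(y[1],y[0],-w)
    m=np.array([[proj(c,[a,b,z]) for b in ys[::8]] for a in xs[::8]],np.float32)
    m=cv2.resize(m,(len(ys),len(xs)))
    return cv2.remap(c["im"],m[...,0],m[...,1],cv2.INTER_LINEAR)
E
python3 - <<'E'
from h import *
st()
c=cam("side"); crop(c,180,170,460,380,"side_a.png")
c=cam("wrist"); crop(c,130,0,430,225,"wr_a.png")
w=cam("wrist")
for n,p in dict(snail=(378,185),stone=(315,173),knob=(272,309)).items(): print(n,onz(w,*p,0.02).round(3))
for p in [(202,63),(198,213),(205,276),(205,336)]: print(onz(w,*p,0.03).round(3))
E
```

```text
t 0.15 pos [5.744e-01 1.000e-04 2.444e-01] y [-0.002  0.    -1.   ] z [ 1.     0.    -0.002] yaw 0.0 F [0.18 0.39 0.22] op 1.001
snail [ 0.682 -0.004  0.02 ]
stone [0.613 0.009 0.02 ]
knob [ 0.566 -0.158  0.02 ]
[0.501 0.117 0.03 ]
[ 0.487 -0.033  0.03 ]
[ 0.49  -0.108  0.03 ]
[ 0.485 -0.189  0.03 ]
```

View pics/side_a.png

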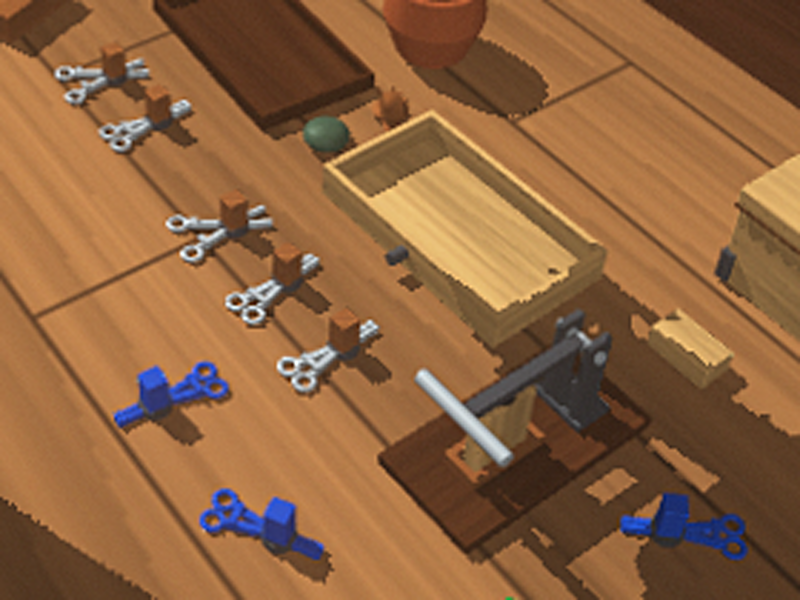

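View pics/wr_a.png

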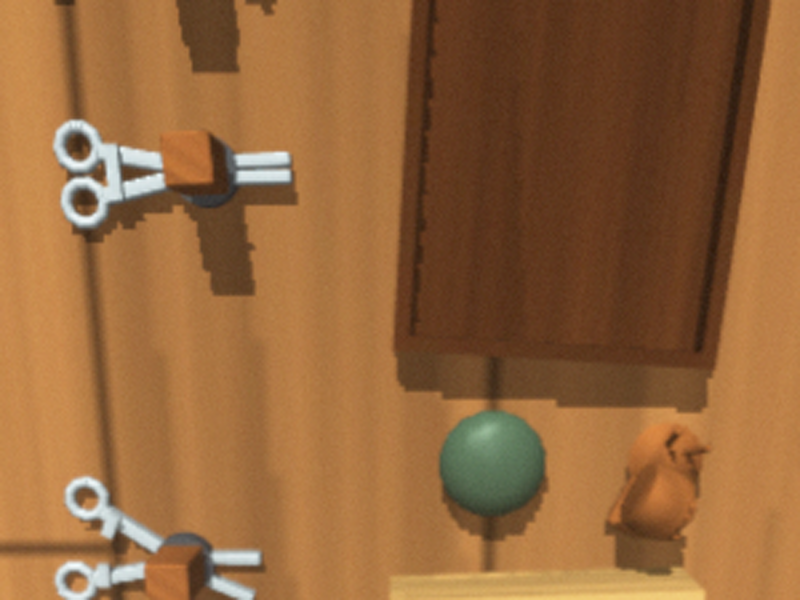

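```bash
python3 - <<'E'
from h import *
c=cam("side")
for p in [(327,301),(358,331)]: print(onz(c,*p,0.086).round(3))
for n,p,z in [("base corner near",(343,362),.012),("base L",(313,330),.012),("base R",(407,317),.012),("blue1",(233,308),.03),("blue2",(279,352),.03),("blue3",(416,350),.03),("offcut",(422,291),.02),("stand",(185,166),.032),("oil",(249,140),.05),("pot",(332,172),.06)]:
  print(n,onz(c,*p,z).round(3))
s=cam("scene"); crop(s,170,60,330,180,"sc_a.png"); crop(s,220,170,460,360,"sc_b.png")
E
```

```text
[ 0.465 -0.307  0.086]
[ 0.468 -0.399  0.086]
base corner near [ 0.436 -0.404  0.012]
base L [ 0.434 -0.308  0.012]
base R [ 0.623 -0.399  0.012]
blue1 [ 0.319 -0.177  0.03 ]
blue2 [ 0.338 -0.321  0.03 ]
blue3 [ 0.566 -0.476  0.03 ]
offcut [ 0.698 -0.371  0.02 ]
stand [0.465 0.345 0.032]
oil [0.68  0.336 0.05 ]
pot [0.778 0.055 0.06 ]
```

View pics/sc_a.png

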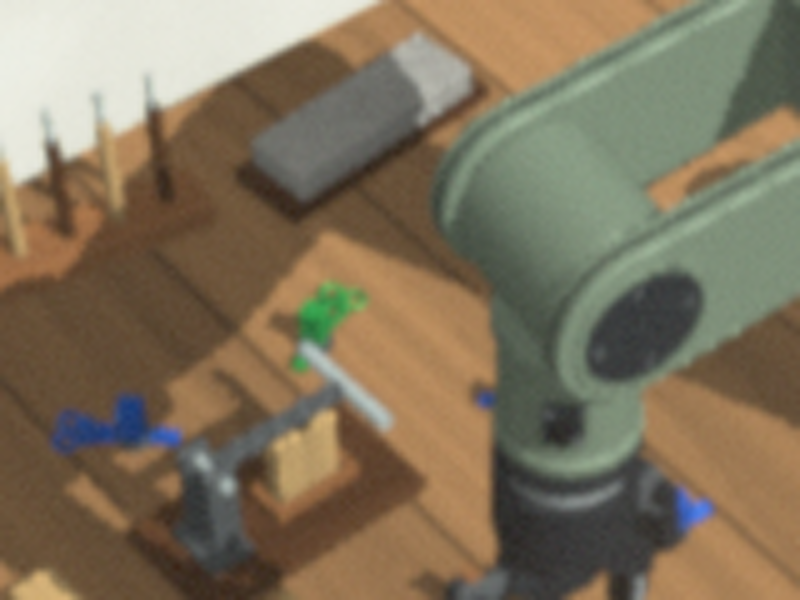

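View pics/sc_b.png

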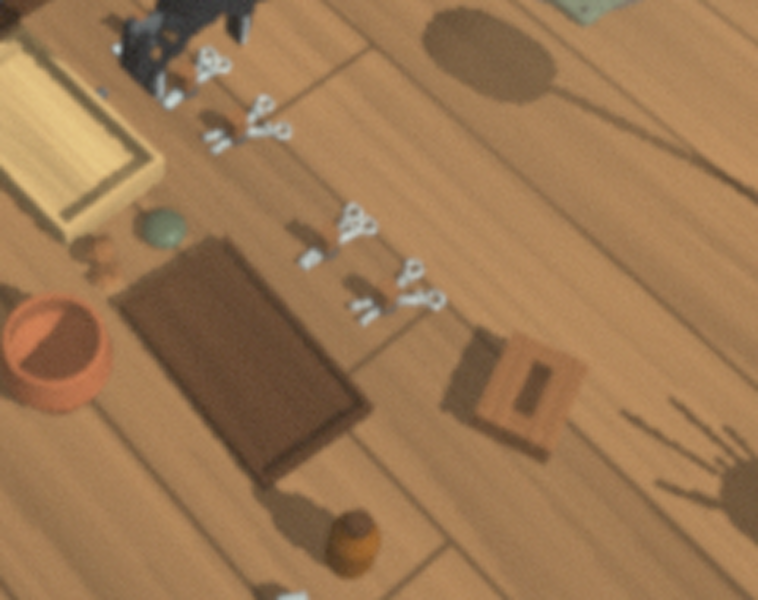

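jog_arm(targets=[0.032, -0.003, -0.009, 0, 0, 0, 1, 0.032, -0.003, -0.009, 0, 0, 0, 1, 0.032, -0.003, -0.009, 0, 0, 0, 1, 0.032, -0.003, -0.009, 0, 0, 0, 1, 0.032, -0.003, -0.009, 0, 0, 0, 1, 0.032, -0.003, -0.009, 0, 0, 0, 1, 0.032, -0.003, -0.009, 0, 0, 0, 1, 0.032, -0.003, -0.009, 0, 0, 0, 1, 0.032, -0.003, -0.009, 0, 0, 0, 1, 0.032, -0.003, -0.009, 0, 0, 0, 1, 0, 0, 0, 0, 0, 0, 1, 0, 0, 0, 0, 0, 0, 1], grip_force=40)

```text
clock: 1.4
position: [0.4844, -0.3218, 0.2754]
tcp_rot: [0.499, -0.501, 0.501, -0.499]
contact_force: [-0.5, -0.1, -0.7]
opening: 0.999
```

```bash
python3 - <<'E'
from h import *
st()
c=cam("wrist"); crop(c,0,0,560,420,"w1.png")
E
```

```text
t 1.40 pos [ 0.4844 -0.3218  0.2754] y [ 0. -0. -1.] z [ 1.    -0.003  0.   ] yaw -0.2 F [-0.55 -0.11 -0.7 ] op 0.999
```

View pics/w1.png

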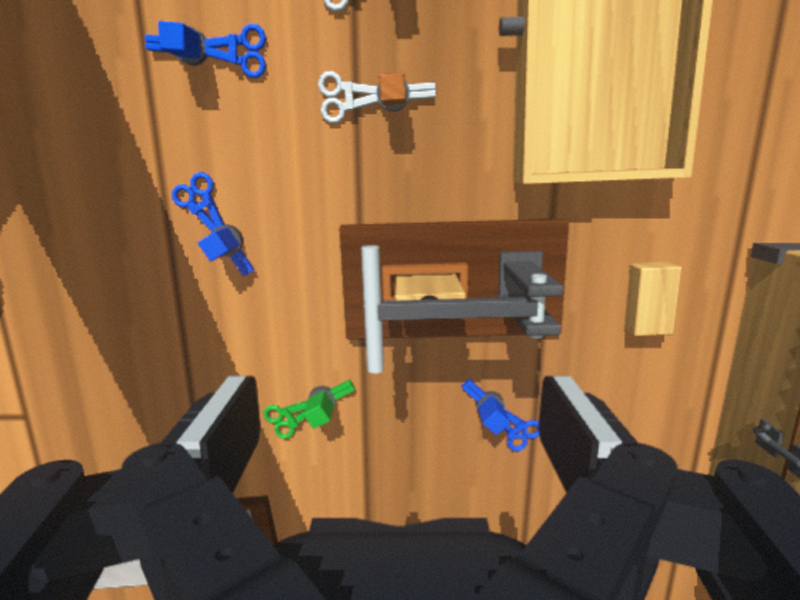

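The wrist view shows the bar from (371,247) to (374,372), the hinge pin at (539,305) and the blank top at (428,287). All the nearby clamps here are blue or green look-alikes, except the shut one at (392,88).

```bash
python3 - <<'E'
from h import *
c=cam("wrist"); k=.7
def P(u,v,z): return onz(c,u*k,v*k,z)
a=P(371,247,.086);b=P(374,372,.086);print("bar",a.round(4),b.round(4),((a+b)/2).round(4),np.linalg.norm(a-b))
print("hinge",P(539,305,.086).round(4),P(538,277,.086),P(541,333,.086))
for q in [(341,227),(567,220),(566,335),(347,339)]: print("base",P(*q,.012).round(4))
for q in [(396,275),(462,274),(467,299),(396,300)]: print("blank",P(*q,.076).round(4))
crop(c,230,140,420,270,"w1b.png")
E
```

```text
bar [ 0.4662 -0.305   0.086 ] [ 0.4667 -0.3972  0.086 ] [ 0.4665 -0.3511  0.086 ] 0.09218430325789793
hinge [ 0.5832 -0.3463  0.086 ] [ 0.58091617 -0.32615669  0.086     ] [ 0.5863117  -0.36723398  0.086     ]
base [ 0.4375 -0.3015  0.012 ]
base [ 0.6233 -0.2961  0.012 ]
base [ 0.6321 -0.3968  0.012 ]
base [ 0.4392 -0.4     0.012 ]
blank [ 0.483  -0.3269  0.076 ]
blank [ 0.5298 -0.3263  0.076 ]
blank [ 0.534  -0.3448  0.076 ]
blank [ 0.4829 -0.3454  0.076 ]
```

View pics/w1b.png

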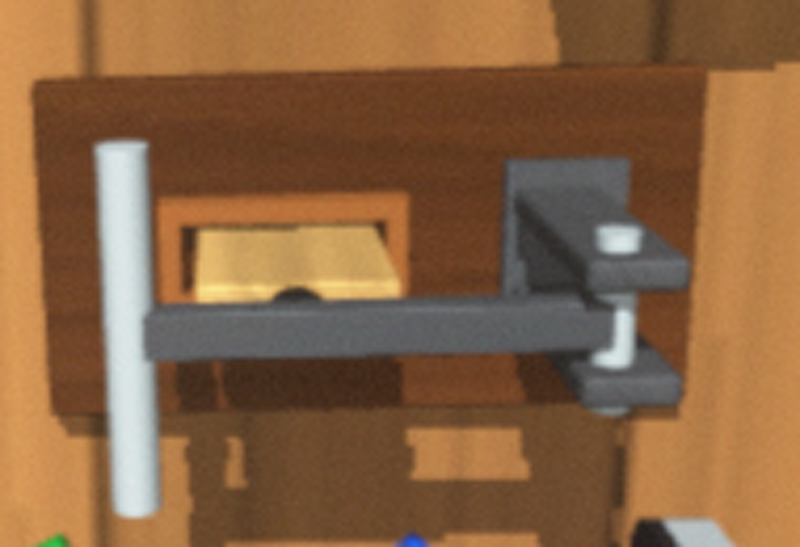

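jog_arm(targets=[0, 0.03, -0.003, 0, 0, 0, 0, 0, 0.03, -0.003, 0, 0, 0, 0, 0, 0.03, -0.003, 0, 0, 0, 0, 0, 0.03, -0.003, 0, 0, 0, 0, 0, 0.03, -0.003, 0, 0, 0, 0, 0, 0.03, -0.003, 0, 0, 0, 0, 0, 0.0144, 0, 0, 0, 0, 0, 0, 0, 0, 0, 0, 0, 0, 0, 0, 0, 0, 0, 0, -1, 0, 0, 0, 0, 0, 0, -1, 0, 0, 0, 0, 0, 0, -1, 0, 0, 0, 0, 0, 0, -1], grip_force=40)

```text
clock: 2.5
position: [0.4652, -0.32, 0.0825]
tcp_rot: [0.502, -0.501, 0.498, -0.499]
contact_force: [-8.1, 1.1, 4.0]
opening: 0.125
```

```bash
python3 - <<'E'
from h import *
st()
c=cam("wrist"); crop(c,0,0,560,420,"w2.png")
E
```

```text
t 2.50 pos [ 0.4652 -0.32    0.0825] y [-0.005 -0.    -1.   ] z [ 1.     0.002 -0.005] yaw 0.13 F [-8.13  1.07  4.03] op 0.125
```

View pics/w2.png

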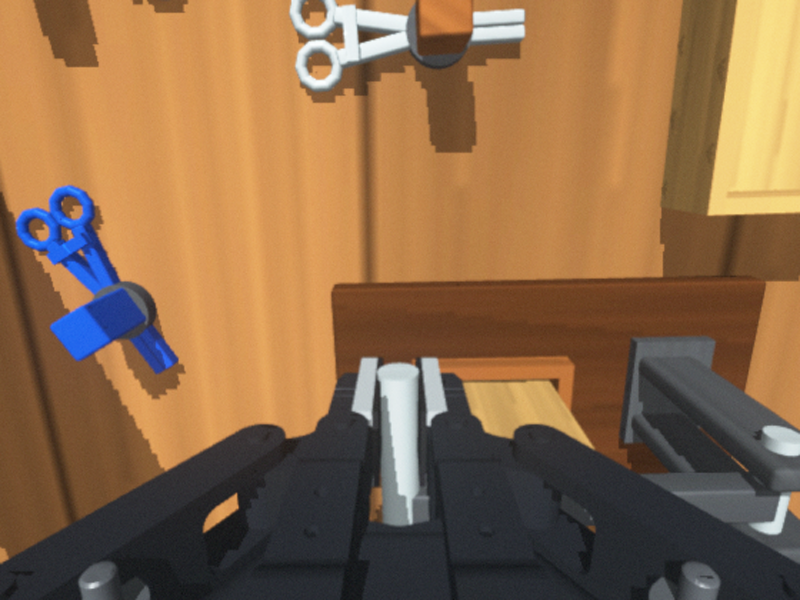

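jog_arm(targets=[0, -0.0172, 0.0013, 0, 0, 0, -1, 0, -0.0168, 0.0039, 0, 0, 0, -1, 0, -0.016, 0.0063, 0, 0, 0, -1, 0, -0.0149, 0.0086, 0, 0, 0, -1, 0, -0.0135, 0.0108, 0, 0, 0, -1, -0.0003, -0.0117, 0.0127, 0, 0, 0, -1, -0.0003, -0.0097, 0.0143, 0, 0, 0, -1, -0.0003, -0.0074, 0.0155, 0, 0, 0, -1, -0.0003, -0.005, 0.0165, 0, 0, 0, -1, -0.0003, -0.0025, 0.0171, 0, 0, 0, -1, 0, 0, 0.0172, 0, 0, 0, -1, 0, 0.0027, 0.017, 0, 0, 0, -1], grip_force=40)

```text
clock: 3.55
position: [0.6093, -0.3169, 0.1963]
tcp_rot: [-0.5, 0.499, -0.5, 0.501]
contact_force: [-3.2, 3.9, 0.9]
opening: 0.119
```

```bash
python3 - <<'E'
from h import *
st()
c=cam("wrist"); crop(c,0,0,560,420,"w3.png")
E
```

```text
t 3.55 pos [ 0.6093 -0.3169  0.1963] y [ 0.001  0.001 -1.   ] z [1.    0.002 0.001] yaw 0.11 F [-3.16  3.91  0.9 ] op 0.119
```

View pics/w3.png

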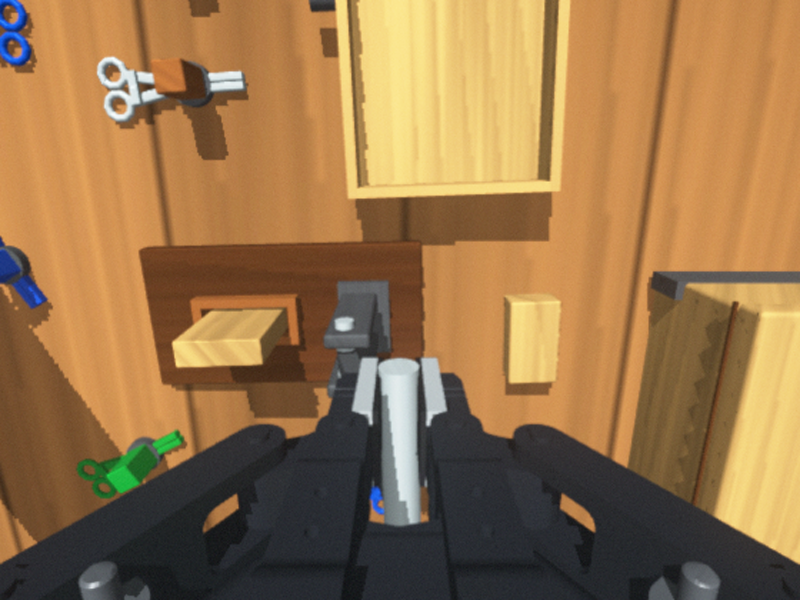

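jog_arm(targets=[0, 0.004, 0.011, 0, 0, 0, -1, 0, 0, 0, 0, 0, 0, -1, 0, 0, 0, 0, 0, 0, 0.3, 0, 0, 0, 0, 0, 0, 0.3, 0, 0, 0, 0, 0, 0, 0.3, 0, -0.03, 0, 0, 0, 0, 0.3, 0, -0.03, 0, 0, 0, 0, 0.3, 0, -0.03, 0, 0, 0, 0, 0.3, 0, -0.01, 0, 0, 0, 0, 0.3, 0, 0, -0.02, 0, 0, 0, 0.3, 0, 0, 0, 0, 0, 0, 0.3])

```text
clock: 4.52
position: [0.5972, -0.3193, 0.2902]
tcp_rot: [0.5, -0.5, 0.501, -0.499]
contact_force: [0.3, 0.3, -0.5]
opening: 0.648
```

```bash
python3 - <<'E'
from h import *
st()
c=cam("wrist"); crop(c,0,0,560,420,"w4.png")
c=cam("side"); crop(c,280,240,460,375,"s4.png")
E
```

```text
t 4.52 pos [ 0.5972 -0.3193  0.2902] y [-0.    -0.002 -1.   ] z [ 1.    -0.002 -0.   ] yaw -0.09 F [ 0.32  0.34 -0.5 ] op 0.648
```

View pics/w4.png

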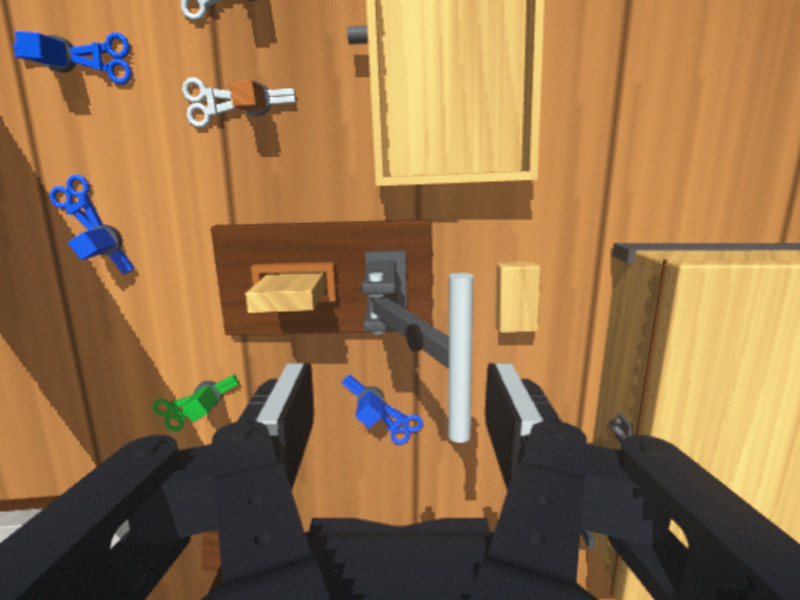

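View pics/s4.png

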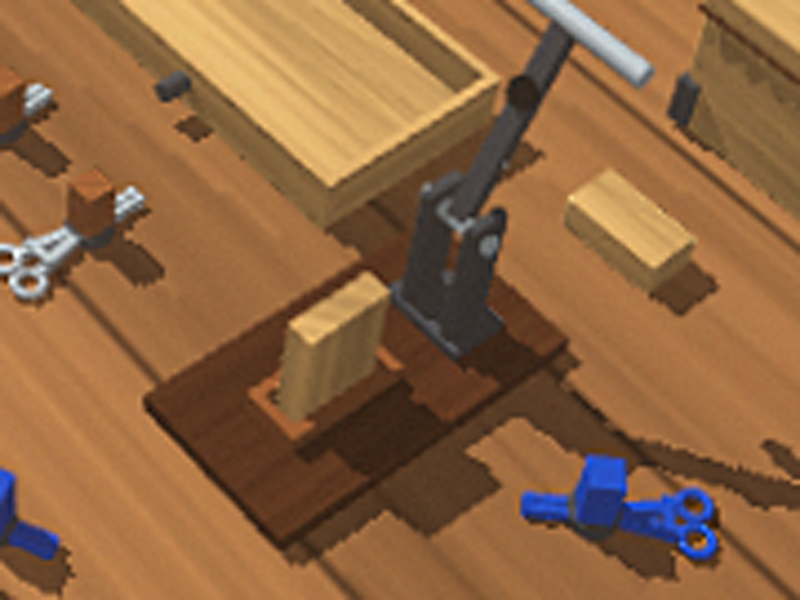

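The toggle arm is leaning back and the blank is free, with its top near (283,295) in the wrist view.

```bash
python3 - <<'E'
from h import *
c=cam("wrist"); crop(c,140,160,300,250,"w4b.png",5)
E
```

```text
(no output)
```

View pics/w4b.png

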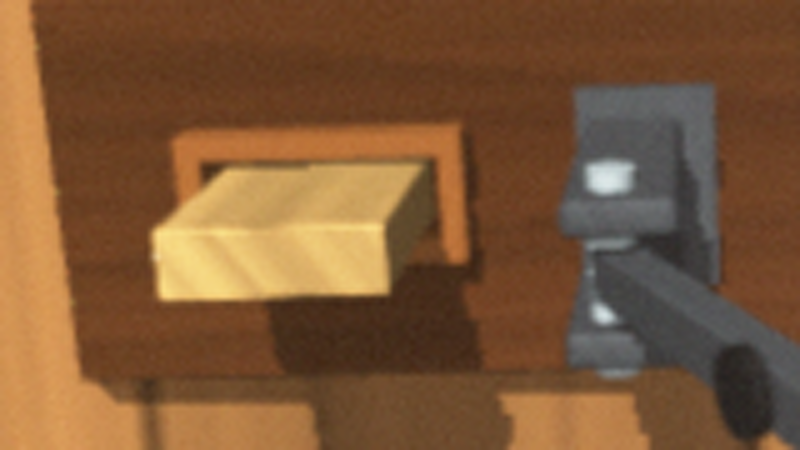

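```bash
python3 - <<'E'
from h import *
st()
c=cam("wrist")
q=np.array([onz(c,140+u/5,160+v/5,.076) for u,v in [(153,230),(384,225),(390,294),(156,299)]])
print(q.round(4),q.mean(0).round(4))
for a,b in [(0,1),(3,2)]:
  d=q[b]-q[a];print(np.linalg.norm(d),np.degrees(np.arctan2(d[1],d[0])))
# fence inner top z .022
f=np.array([onz(c,140+u/5,160+v/5,.022) for u,v in [(174,133),(462,124),(468,262)]]);print(f.round(4))
p=onz(c,140+605/5,160+240/5,.086);print("hinge",p)
E
```

```text
t 4.67 pos [ 0.5988 -0.3186  0.2879] y [-0.001  0.001 -1.   ] z [ 1.    -0.001 -0.001] yaw -0.05 F [-0.34 -0.15 -0.57] op 0.653
[[ 0.4832 -0.3427  0.076 ]
 [ 0.5325 -0.3417  0.076 ]
 [ 0.533  -0.3571  0.076 ]
 [ 0.4824 -0.3582  0.076 ]] [ 0.5078 -0.3499  0.076 ]
0.04936261074050531 1.1935911226781635
0.050608279042467036 1.2067786350128913
[[ 0.4722 -0.3335  0.022 ]
 [ 0.5422 -0.3314  0.022 ]
 [ 0.5423 -0.3663  0.022 ]]
hinge [ 0.58006387 -0.34218546  0.086     ]
```

jog_arm(targets=[0.0104, 0, -0.0304, 0, 0, 0, 1, 0.0104, 0, -0.0304, 0, 0, 0, 1, 0.0104, 0, -0.0304, 0, 0, 0, 1, 0, 0.006, 0, 0, -0.125, 0, 1, 0, 0.006, 0, 0, -0.125, 0, 1, 0, 0.006, 0, 0, -0.125, 0, 1, 0, 0.006, 0, 0, -0.125, 0, 1, 0, 0.006, 0, 0, -0.125, 0, 1, 0, 0.006, 0, 0, -0.125, 0, 1, 0, 0.006, 0, 0, -0.125, 0, 1, 0, 0.006, 0, 0, -0.125, 0, 1, 0, 0.006, 0, 0, -0.125, 0, 1])

```text
clock: 5.72
position: [0.5083, -0.3496, 0.2335]
tcp_rot: [-0.69, 0.154, -0.154, 0.69]
contact_force: [-0.9, -0.9, 0.7]
opening: 0.998
```

jog_arm(targets=[0, 0.006, 0, 0, -0.125, 0, 1, 0, 0.006, 0, 0, -0.125, 0, 1, 0, 0.006, 0, 0, -0.125, 0, 1, 0, 0.006, 0, 0, -0.093, 0, 1, 0, 0, 0, 0, 0, 0, 1, 0, 0, 0, 0, 0, 0, 1])

```text
clock: 6.22
position: [0.5079, -0.3494, 0.2097]
tcp_rot: [-0.707, -0.007, 0.008, 0.708]
contact_force: [1.0, 0.7, 0.2]
opening: 0.996
```

```bash
python3 - <<'E'
from h import *
s,R=st()
g=np.array([.5078,-.350,.055])
print("tool shift",(R.T@(g-s["position"])).round(4), s["joints"].round(2))
c=cam("scene")
for u,v in [(545,365),(525,410)]: print(onz(c,220+u/3.158,170+v/3.158,.032).round(4))
c=cam("wrist"); crop(c,0,0,560,420,"w5.png")
E
```

```text
t 6.22 pos [ 0.5079 -0.3494  0.2097] y [-0.001  0.001 -1.   ] z [-0.02   1.     0.001] yaw 91.14 F [1.03 0.69 0.19] op 0.996
tool shift [ 1.000e-04  1.547e-01 -9.000e-04] [-0.74  0.32  1.47  0.    1.35 -2.33]
[0.4415 0.3499 0.032 ]
[0.4882 0.3685 0.032 ]
```

View pics/w5.png

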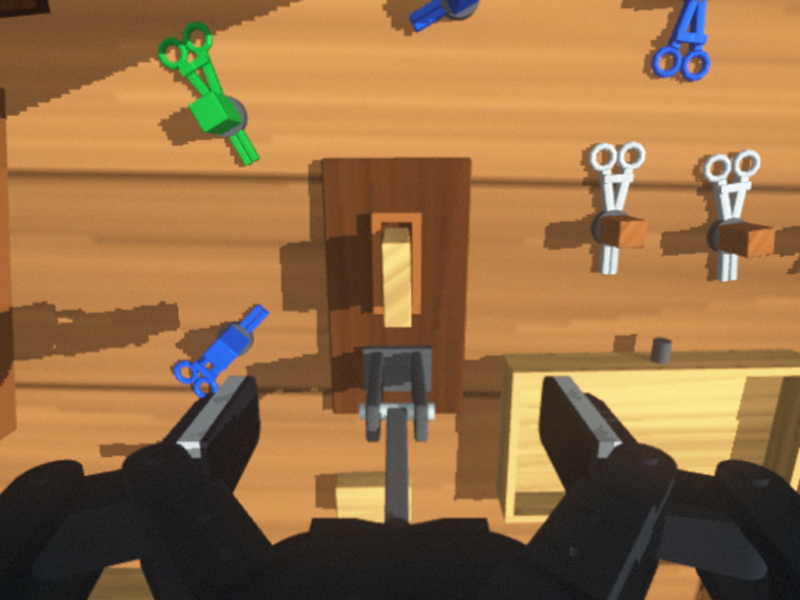

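jog_arm(targets=[0, 0.03, -0.0009, 0, 0, 0, 0.2, 0, 0.03, 0, 0, 0, 0, 0.2, 0, 0.03, 0, 0, 0, 0, 0.2, 0, 0.03, 0, 0, 0, 0, 0.2, 0, 0.025, 0, 0, 0, 0, 0.2, 0, 0.0097, 0, 0, 0, 0, 0.2, 0, 0, 0, 0, 0, 0, 0.2, 0, 0, 0, 0, 0, 0, -1, 0, 0, 0, 0, 0, 0, -1, 0, 0, 0, 0, 0, 0, -1, 0, 0, 0, 0, 0, 0, -1], grip_force=45)

```text
clock: 7.23
position: [0.5096, -0.352, 0.0588]
tcp_rot: [0.708, 0.009, -0.006, -0.706]
contact_force: [0.5, -0.3, 3.3]
opening: 0.18
```

```bash
python3 - <<'E'
from h import *
s,R=st()
c=cam("wrist"); crop(c,0,0,560,420,"w6.png")
E
```

```text
t 7.23 pos [ 0.5096 -0.352   0.0588] y [ 0.004 -0.003 -1.   ] z [-0.022  1.    -0.004] yaw 91.26 F [ 0.52 -0.27  3.32] op 0.180
```

View pics/w6.png

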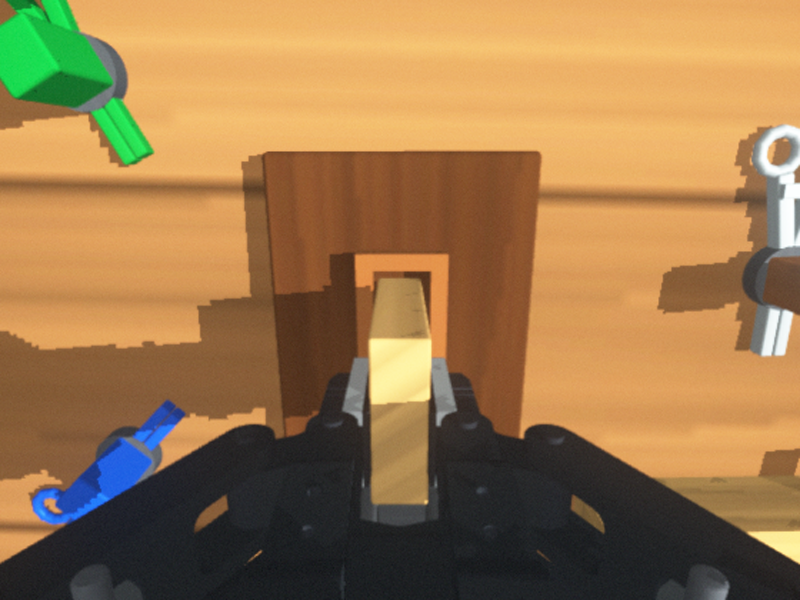

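jog_arm(targets=[0, -0.03, 0, 0, 0, 0, -1, 0, -0.03, 0, 0, 0, 0, -1, 0, -0.03, 0, 0, 0, 0, -1, 0, -0.03, 0, 0, 0, 0, -1, 0, -0.03, 0, 0, 0, 0, -1, 0, -0.03, 0.02, 0, 0, 0, -1, 0, 0, 0.035, 0, 0, 0, -1, 0, 0, 0.035, 0, 0, 0, -1, 0, 0, 0.035, 0, 0, 0, -1, 0, 0, 0.035, 0, 0, 0, -1, 0, 0, 0.035, 0, 0, 0, -1, 0, 0, 0.035, 0, 0, 0, -1])

```text
clock: 8.28
position: [0.5025, -0.1191, 0.2369]
tcp_rot: [0.707, 0.008, -0.007, -0.707]
contact_force: [-0.2, 0.1, 0.7]
opening: 0.181
```

```bash
python3 - <<'E'
from h import *
s,R=st(); print(s["joints"].round(2))
c=cam("side"); crop(c,150,130,270,220,"s6.png",6)
E
```

```text
t 8.28 pos [ 0.5025 -0.1191  0.2369] y [ 0.001 -0.    -1.   ] z [-0.022  1.    -0.   ] yaw 91.24 F [-0.23  0.06  0.74] op 0.181
[-0.4   0.09  1.69  0.    1.36 -1.99]
```

View pics/s6.png

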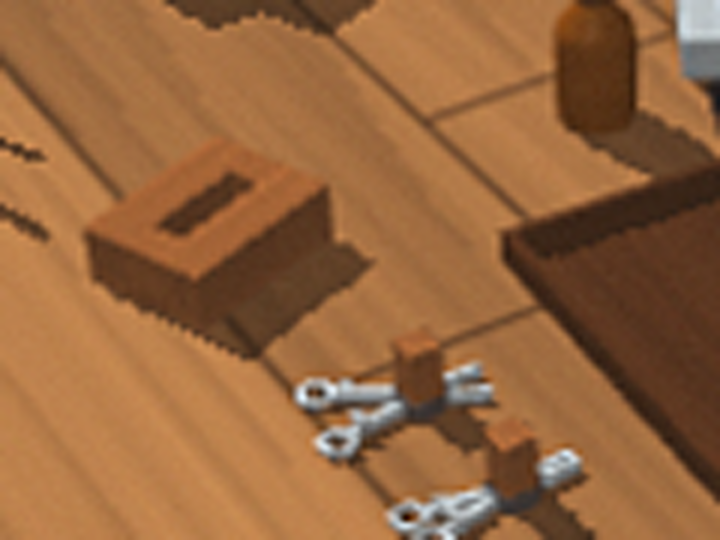

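```bash
python3 - <<'E'
from h import *
c=cam("side")
q=np.array([onz(c,150+u/6,130+v/6,.032) for u,v in [(157,223),(233,172),(253,181),(180,236)]]);print(q.round(4),q.mean(0).round(4))
q=np.array([onz(c,150+u/6,130+v/6,.032) for u,v in [(87,232),(225,137),(329,186),(198,279)]]);print(q.round(4),q.mean(0).round(4))
E
```

```text
[[0.4411 0.3545 0.032 ]
 [0.4914 0.3728 0.032 ]
 [0.4962 0.3602 0.032 ]
 [0.4458 0.3385 0.032 ]] [0.4686 0.3565 0.032 ]
[[0.4096 0.3669 0.032 ]
 [0.502  0.403  0.032 ]
 [0.5254 0.3352 0.032 ]
 [0.4377 0.3022 0.032 ]] [0.4687 0.3518 0.032 ]
```

jog_arm(targets=[0.0027, 0, 0.0412, 0, 0, 0, -1, 0.0027, 0, 0.0412, 0, 0, 0, -1, 0.0027, 0, 0.0412, 0, 0, 0, -1, 0.0027, 0, 0.0412, 0, 0, 0, -1, 0.0027, 0, 0.0412, 0, 0, 0, -1, 0.0027, 0, 0.0412, 0, 0, 0, -1, 0.0027, 0, 0.0412, 0, 0, 0, -1, 0.0027, 0, 0.0412, 0, 0, 0, -1, 0.0027, 0, 0.0412, 0, 0, 0, -1, 0.0027, 0, 0.0412, 0, 0, 0, -1, 0.0027, 0, 0.0412, 0, 0, 0, -1, 0.0027, 0, 0.0412, 0, 0, 0, -1])

```text
clock: 9.38
position: [0.5247, 0.3759, 0.2367]
tcp_rot: [-0.707, -0.008, 0.007, 0.707]
contact_force: [0.2, -0.0, -0.0]
opening: 0.176
```

jog_arm(targets=[0, 0, 0, 0, -0.118, 0, -1, 0, 0, 0, 0, -0.118, 0, -1, 0, 0, 0, 0, -0.118, 0, -1, 0, 0, 0, 0, 0, 0, -1, 0, 0, 0, 0, 0, 0, -1])

```text
clock: 9.8
position: [0.5247, 0.374, 0.2364]
tcp_rot: [0.695, 0.131, -0.131, -0.695]
contact_force: [0.4, -0.8, -0.6]
opening: 0.184
```

```bash
python3 - <<'E'
from h import *
s,R=st(); print(s["joints"].round(2))
c=cam("wrist"); crop(c,0,0,560,420,"w7.png")
E
```

```text
t 9.80 pos [0.5247 0.374  0.2364] y [ 0. -0. -1.] z [-0.364  0.931 -0.   ] yaw 111.36 F [ 0.43 -0.83 -0.56] op 0.184
[ 0.49  0.36  1.37 -0.    1.41 -1.46]
```

View pics/w7.png

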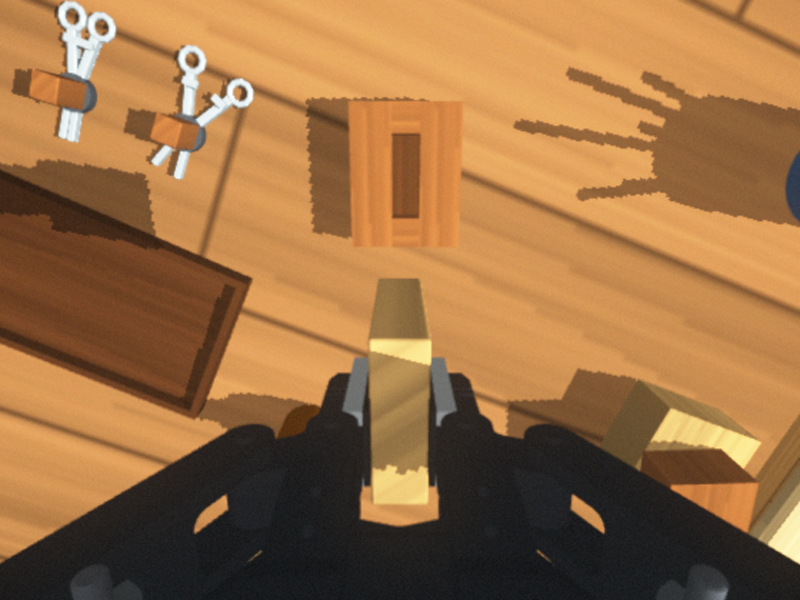

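```bash
cat > m.py <<'E'
from h import *
s,R=st(); c=cam("wrist")
im=c["im"]; crop(c,235,60,335,260,"w7b.png",3)
E
python3 m.py; python3 - <<'E'
from h import *
s,R=st(); c=cam("wrist")
hsv=cv2.cvtColor(c["im"],cv2.COLOR_BGR2HSV)
g=c["im"][95:150,268:302].mean(2); print(g[27,:].round(0)); print(g[:,17].round(0))
E
```

```text
t 9.85 pos [0.5247 0.3739 0.2364] y [ 0.  0. -1.] z [-0.364  0.931 -0.   ] yaw 111.36 F [-0.31  0.41  0.29] op 0.181
t 9.90 pos [0.5247 0.3738 0.2364] y [ 0.  0. -1.] z [-0.365  0.931 -0.   ] yaw 111.38 F [-1.12 -0.61  0.12] op 0.178
[142. 148. 147. 149. 145. 145. 118.  87.  87.  85.  85.  90.  92.  86.
  83.  80.  83.  85.  86.  87.  84.  85.  85.  84.  82.  90. 117. 129.
 131. 132. 134. 137. 138. 140.]
[82. 82. 85. 85. 85. 83. 85. 82. 84. 82. 85. 81. 84. 79. 80. 85. 83. 84.
 82. 82. 83. 84. 83. 87. 83. 85. 85. 85. 82. 84. 83. 82. 86. 83. 84. 83.
 85. 83. 81. 87. 84. 82. 84. 84. 83. 86. 86. 84. 82. 83. 87. 82. 85. 83.
 80.]
```

View pics/w7b.png

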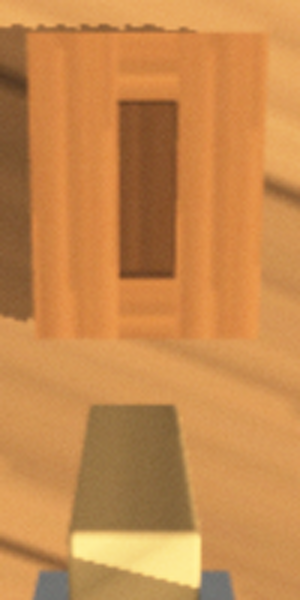

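```bash
cat > m.py <<'E'
from h import *
s,R=st(); c=cam("wrist"); p=s["position"]
f=lambda u,v,z: onz(c,235+u/3,60+v/3,z)
q=np.array([f(*a,.032) for a in [(118.5,100),(178.5,100),(177,277),(119,277)]]);print("slot",q.mean(0).round(4))
for a,b in [(0,3),(1,2)]:
  d=q[b]-q[a];print(np.linalg.norm(d).round(4),np.degrees(np.arctan2(d[1],d[0])).round(2))
print("w",np.linalg.norm(q[0]-q[1]).round(4))
k=np.array([f(*a,.032) for a in [(26,33),(269,33),(261,338),(37,338)]]);print("stand",k.mean(0).round(4))
for a,b in [(0,3),(1,2)]:
  d=k[b]-k[a];print(np.linalg.norm(d).round(4),np.degrees(np.arctan2(d[1],d[0])).round(2))
t=np.array([R.T@(f(u,530,p[2]+.0172)-p) for u in(71,200)]);print("blank top -x edge tool",t.round(4))
t=np.array([R.T@(f(u,405,p[2]-.0468)-p) for u in(90,176)]);print("blank bot -x edge tool",t.round(4))
sl=q.mean(0)*.5+k.mean(0)*.5
print("slot in tool",(R.T@(sl-p)).round(4),(R.T@(q.mean(0)-p)).round(4))
E
python3 m.py
```

```text
t 9.95 pos [0.5246 0.3739 0.2364] y [ 0.  0. -1.] z [-0.365  0.931 -0.   ] yaw 111.41 F [-0.13  0.02 -0.03] op 0.181
slot [0.4676 0.3582 0.032 ]
0.0557 21.32
0.0557 21.58
w 0.019
stand [0.4679 0.3583 0.032 ]
0.0959 21.91
0.0959 21.9
blank top -x edge tool [[-0.027  -0.0172 -0.0063]
 [-0.027  -0.0172  0.0092]]
blank bot -x edge tool [[-0.0265  0.0468 -0.0066]
 [-0.0265  0.0468  0.009 ]]
slot in tool [-0.0587  0.2044  0.0062] [-0.0589  0.2044  0.0062]
```

jog_arm(targets=[-0.0284, 0, 0.0025, 0, -0.004, 0, -1, -0.0284, 0, 0.0025, 0, 0, 0, -1, 0, 0.03, 0, 0, 0, 0, -1, 0, 0.03, 0, 0, 0, 0, -1, 0, 0.03, 0, 0, 0, 0, -1, 0, 0.03, 0, 0, 0, 0, -1, 0, 0.02, 0, 0, 0, 0, -1, 0, 0, 0, 0, 0, 0, -1, 0, 0, 0, 0, 0, 0, -1])

```text
clock: 10.75
position: [0.4689, 0.3573, 0.0952]
tcp_rot: [0.695, 0.132, -0.134, -0.694]
contact_force: [0.3, 0.5, 0.5]
opening: 0.179
```

```bash
python3 - <<'E'
from h import *
s,R=st()
c=cam("wrist"); crop(c,200,100,360,260,"w8.png",3.75)
E
```

```text
t 10.75 pos [0.4689 0.3573 0.0952] y [-0.003 -0.001 -1.   ] z [-0.37   0.929 -0.   ] yaw 111.73 F [0.31 0.49 0.5 ] op 0.179
```

View pics/w8.png

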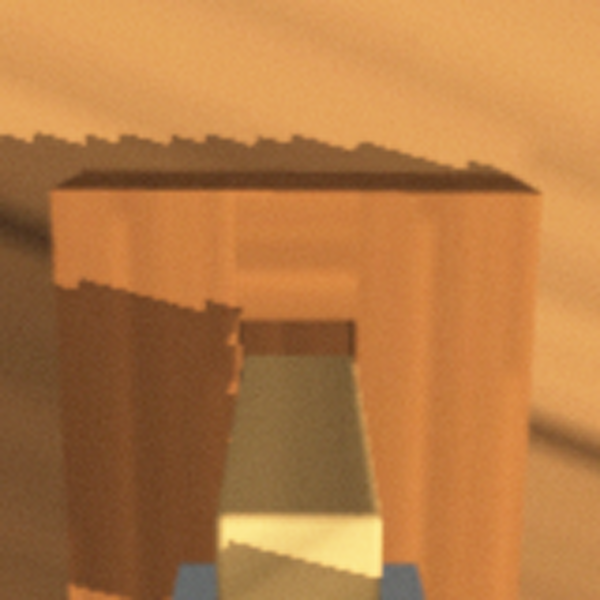

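```bash
python3 - <<'E'
from h import *
s,R=st(); c=cam("wrist"); p=s["position"]
f=lambda u,v,z: (R.T@(onz(c,200+u/3.75,100+v/3.75,z)-p)).round(4)
print(f(243,321,.032),f(355,321,.032)); print(f(244,355,p[2]-.0468),f(353,355,p[2]-.0468)); print(f(218,515,p[2]+.0172),f(381,515,p[2]+.0172))
print(f(52,191,.032),f(541,191,.032))
E
```

```text
t 10.80 pos [0.4703 0.3582 0.0971] y [ 0.001  0.001 -1.   ] z [-0.371  0.929  0.   ] yaw 111.75 F [ 0.57 -0.74  1.15] op 0.179
[-0.0278  0.065  -0.0075] [-0.0277  0.065   0.0103]
[-0.0267  0.0468 -0.0066] [-0.0267  0.0468  0.0092]
[-0.0267 -0.0172 -0.0065] [-0.0267 -0.0172  0.0091]
[-0.0483  0.065  -0.0367] [-0.0482  0.065   0.0388]
```

jog_arm(targets=[0.0016, 0, 0, 0, 0, 0, -1, 0, 0.009, 0, 0, 0, 0, -1, 0, 0.009, 0, 0, 0, 0, -1, 0, 0.009, 0, 0, 0, 0, -1, 0, 0.009, 0, 0, 0, 0, -1, 0, 0, 0, 0, 0, 0, -1, 0, 0, 0, 0, 0, 0, -1])

```text
clock: 11.43
position: [0.4701, 0.358, 0.0586]
tcp_rot: [0.695, 0.133, -0.135, -0.694]
contact_force: [-0.3, -0.4, -0.3]
opening: 0.176
```

```bash
python3 - <<'E'
from h import *
s,R=st()
c=cam("wrist"); crop(c,200,100,360,260,"w9.png",3.75)
E
```

```text
t 11.43 pos [0.4701 0.358  0.0586] y [-0.003 -0.002 -1.   ] z [-0.371  0.929 -0.   ] yaw 111.79 F [-0.26 -0.37 -0.31] op 0.176
```

View pics/w9.png

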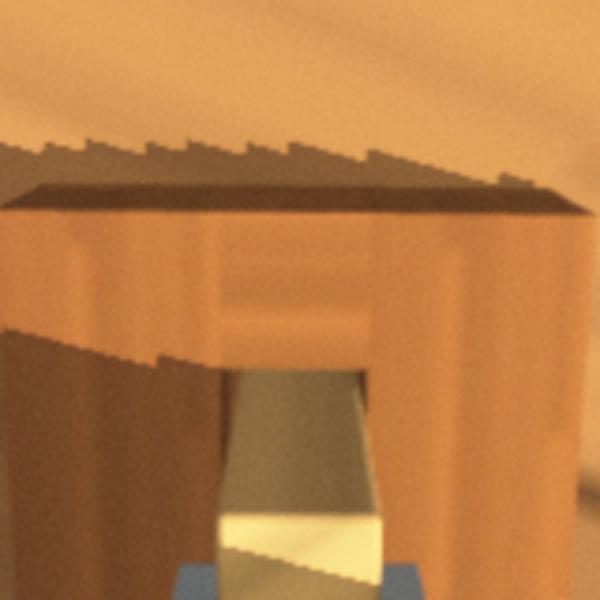

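jog_arm(targets=[0, 0.002, 0, 0, 0, 0, -1, 0, 0.002, 0, 0, 0, 0, -1, 0, 0.0015, 0, 0, 0, 0, -1, 0, 0, 0, 0, 0, 0, -1])

```text
clock: 11.82
position: [0.4715, 0.3588, 0.055]
tcp_rot: [-0.694, -0.134, 0.133, 0.694]
contact_force: [1.0, 0.5, -0.5]
opening: 0.177
```

jog_arm(targets=[0, 0.001, 0, 0, 0, 0, -1, 0, 0, 0, 0, 0, 0, -0.5, 0, 0, 0, 0, 0, 0, -0.3, 0, 0, 0, 0, 0, 0, -0.2, 0, -0.01, 0, 0, 0, 0, 0, 0, -0.02, 0, 0, 0, 0, 0, 0, -0.03, 0, 0, 0, 0, 0, 0, -0.03, 0, 0, 0, 0, 0.4, 0, -0.03, 0, 0, 0, 0, 0.4, 0.02, -0.03, 0, 0, 0, 0, 0.4, 0.02, 0, 0, 0, 0, 0, 0.4])

```text
clock: 12.73
position: [0.5118, 0.3757, 0.213]
tcp_rot: [-0.693, -0.139, 0.129, 0.696]
contact_force: [2.0, 1.4, 1.5]
opening: 0.701
```

```bash
python3 - <<'E'
from h import *
s,R=st(); print(s["joints"].round(2))
c=cam("wrist"); crop(c,0,0,560,420,"w10.png")
c=cam("side"); crop(c,150,130,270,220,"s10.png",6)
E
```

```text
t 12.73 pos [0.5118 0.3757 0.213 ] y [ 0.012  0.007 -1.   ] z [-0.372  0.928  0.002] yaw 111.83 F [1.96 1.41 1.55] op 0.701
[ 0.5   0.35  1.43  0.    1.35 -1.45]
```

View pics/w10.png

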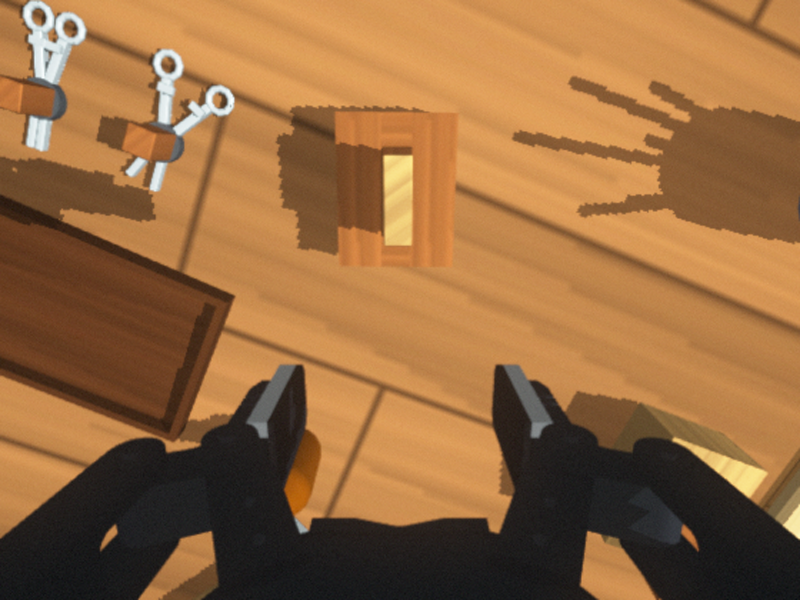

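View pics/s10.png

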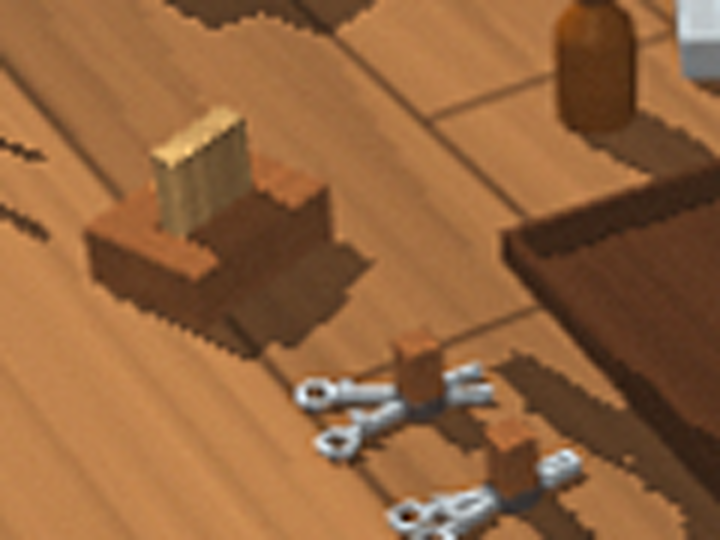

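jog_arm(targets=[0, 0, 0, 0, 0.125, 0, 1, 0, 0, 0, 0, 0.125, 0, 1, 0, 0, 0, 0, 0.125, 0, 1, 0, 0, 0, 0, 0.125, 0, 1, 0, 0, 0, 0, 0.125, 0, 1, 0, 0, 0, 0, 0.125, 0, 1, 0, 0, 0, 0, 0.125, 0, 1, 0, 0, 0, 0, 0.125, 0, 1, 0, 0, 0, 0, 0.125, 0, 1, 0, 0, 0, 0, 0.125, 0, 1, 0, 0, 0, 0, 0.125, 0, 1, 0, 0, 0, 0, 0.125, 0, 1])

```text
clock: 13.83
position: [0.5071, 0.3729, 0.2028]
tcp_rot: [0.599, -0.378, 0.377, -0.597]
contact_force: [-0.0, 0.3, -0.1]
opening: 0.998
```

jog_arm(targets=[0, 0, 0, 0, 0.125, 0, 1, 0, 0, 0, 0, 0.125, 0, 1, 0, 0, 0, 0, 0.125, 0, 1, 0, 0, 0, 0, 0.076, 0, 1, 0.03, -0.01, 0, 0, 0, 0, 1, 0.04, -0.01, 0, 0, 0, 0, 1, 0.04, -0.01, 0, 0, 0, 0, 1, 0.04, -0.01, 0, 0, 0, 0, 1, 0.03, 0, 0, 0, 0, 0, 1, 0, 0, 0, 0, 0, 0, 1, 0, 0, 0, 0, 0, 0, 1])

```text
clock: 14.75
position: [0.5075, 0.192, 0.2434]
tcp_rot: [-0.5, 0.501, -0.5, 0.499]
contact_force: [0.6, 0.1, 0.6]
opening: 1.002
```

```bash
python3 - <<'E'
from h import *
s,R=st(); print(s["joints"].round(2))
c=cam("wrist"); crop(c,0,0,560,420,"w11.png")
E
```

```text
t 14.75 pos [0.5075 0.192  0.2434] y [-0.001  0.    -1.   ] z [ 1.    -0.003 -0.001] yaw -0.18 F [0.58 0.06 0.58] op 1.002
[0.2  0.14 1.62 0.   1.38 0.2 ]
```

View pics/w11.png

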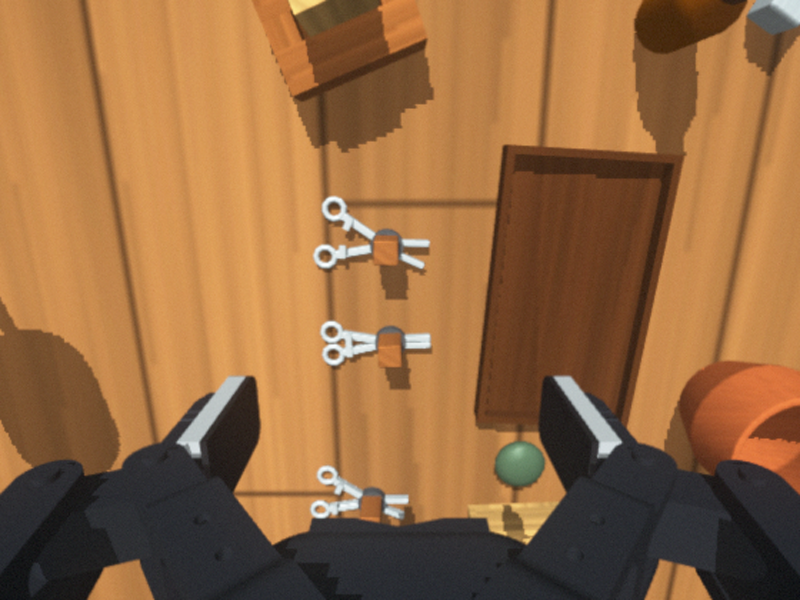

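```bash
python3 - <<'E'
from h import *
c=cam("wrist"); crop(c,215,130,315,260,"w11b.png",4.6); crop(c,325,95,485,300,"w11c.png",2.9)
E
```

```text
(no output)
```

View pics/w11b.png

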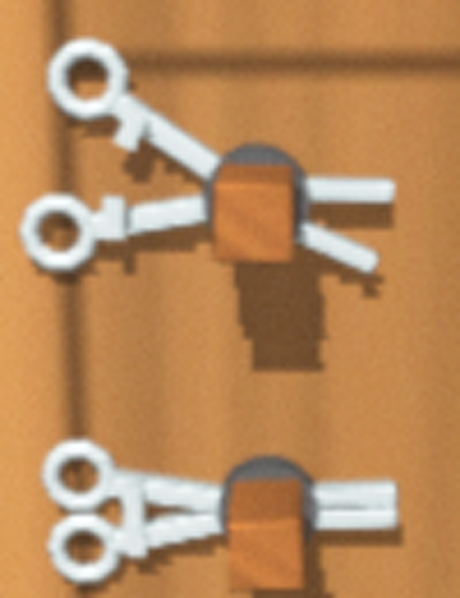

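View pics/w11c.png

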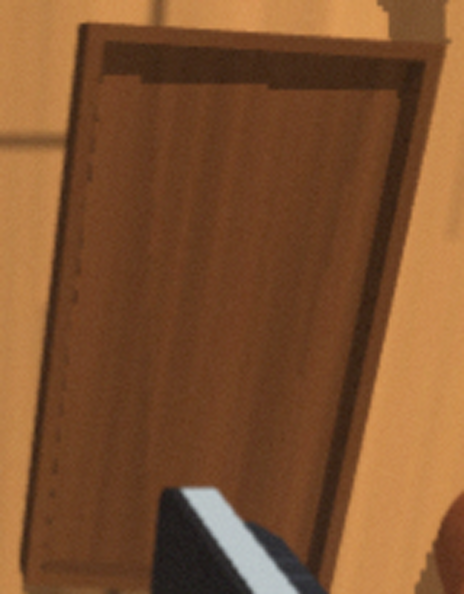

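```bash
python3 - <<'E'
from h import *
s,R=st(); c=cam("wrist")
f=lambda u,v,z: onz(c,215+u/4.6,130+v/4.6,z).round(4)
for n,q in dict(open=[(215,187),(292,184),(293,262),(216,262)],shut=[(231,521),(304,521),(303,590),(231,590)]).items():
  q=np.array([f(*a,.036) for a in q]); print(n,q.mean(0).round(4),[np.linalg.norm(q[i]-q[i-1]).round(4) for i in range(4)])
print("open base disc",f(258,185,.007),"jaw tip",f(394,190,.0035),"ring",f(58,232,.0035),f(86,78,.0035))
print("shut disc",f(268,495,.007),"jaw tip",f(397,503,.0035),"rings",f(78,475,.0035),f(86,548,.0035))
g=lambda u,v,z: onz(c,325+u/2.9,95+v/2.9,z).round(4)
print("tray",[g(*a,.018) for a in [(80,24),(445,45),(22,585)]])
E
```

```text
t 14.85 pos [0.5076 0.1938 0.2432] y [-0.001  0.    -1.   ] z [ 1.    -0.    -0.001] yaw -0.0 F [-0.14  0.31  0.29] op 1.002
open [0.4984 0.1999 0.036 ] [np.float64(0.017), np.float64(0.017), np.float64(0.0176), np.float64(0.0173)]
shut [0.5009 0.1198 0.036 ] [np.float64(0.0177), np.float64(0.0172), np.float64(0.0177), np.float64(0.0172)]
open base disc [0.4987 0.2037 0.007 ] jaw tip [0.5316 0.2018 0.0035] ring [0.4495 0.1915 0.0035] [0.4578 0.2288 0.0035]
shut disc [0.5006 0.124  0.007 ] jaw tip [0.5338 0.1205 0.0035] rings [0.4518 0.1282 0.0035] [0.4531 0.108  0.0035]
tray [array([0.5823, 0.2741, 0.018 ]), array([0.712 , 0.2673, 0.018 ]), array([0.5717, 0.0523, 0.018 ])]
```

jog_arm(targets=[-0.0067, 0.03, -0.0092, 0, 0, 0, 0, 0, 0.035, 0, 0, 0, 0, 0, 0, 0.035, 0, 0, 0, 0, 0, 0, 0.035, 0, 0, 0, 0, 0, 0, 0.035, 0, 0, 0, 0, 0, 0, 0.03, 0, 0, 0, 0, 0, 0, 0.012, 0, 0, 0, 0, 0, 0, 0.005, 0, 0, 0, 0, 0, 0, 0, 0, 0, 0, 0, 0, 0, 0, 0, 0, 0, 0, -1, 0, 0, 0, 0, 0, 0, -1, 0, 0, 0, 0, 0, 0, -1], grip_force=40)

```text
clock: 15.9
position: [0.5014, 0.2008, 0.0291]
tcp_rot: [-0.498, 0.499, -0.501, 0.502]
contact_force: [1.1, -0.9, 0.8]
opening: 0.2
```

```bash
python3 - <<'E'
from h import *
s,R=st()
c=cam("wrist"); crop(c,0,0,560,420,"w12.png")
E
```

```text
t 15.90 pos [0.5014 0.2008 0.0291] y [ 0.005  0.001 -1.   ] z [1.    0.    0.005] yaw 0.0 F [ 1.06 -0.92  0.82] op 0.200
```

View pics/w12.png

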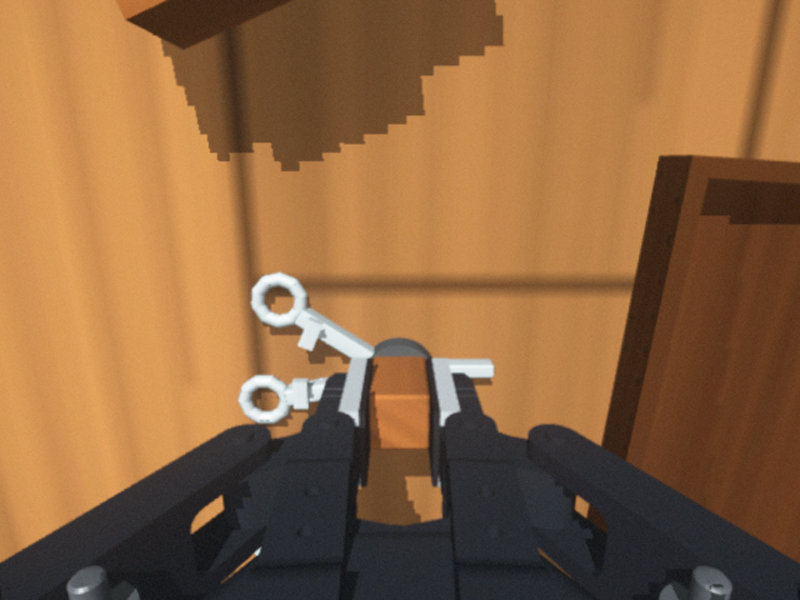

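jog_arm(targets=[0, -0.02, 0, 0, 0, 0, -1, 0, -0.03, 0, 0, 0, 0, -1, 0, 0, 0.031, 0, 0, 0, -1, 0, 0, 0.031, 0, 0, 0, -1, 0, 0, 0.031, 0, 0, 0, -1, 0, 0, 0.031, 0, 0, 0, -1, 0.001, 0, 0.031, 0, 0, 0, -1, 0, 0, 0, 0, 0.05, 0, -1, 0, 0, 0, 0, 0, 0, -1, 0, 0, 0, 0, 0, 0, -1])

```text
clock: 16.78
position: [0.6538, 0.199, 0.0768]
tcp_rot: [-0.488, 0.512, -0.512, 0.487]
contact_force: [-0.5, -0.5, -0.0]
opening: 0.206
```

```bash
python3 - <<'E'
from h import *
s,R=st()
c=cam("wrist"); crop(c,0,0,560,420,"w13.png")
E
```

```text
t 16.78 pos [0.6538 0.199  0.0768] y [-0.001  0.    -1.   ] z [ 0.999 -0.049 -0.001] yaw -2.82 F [-0.55 -0.51 -0.  ] op 0.206
```

View pics/w13.png

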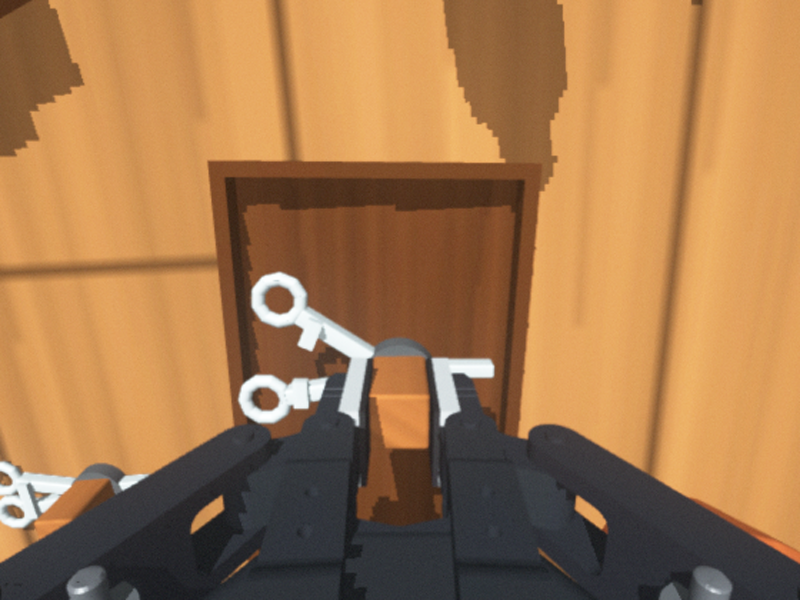

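jog_arm(targets=[0, 0.012, 0.003, 0, 0, 0, -1, 0, 0.012, 0, 0, 0, 0, -1, 0, 0.01, 0, 0, 0, 0, -1, 0, 0.004, 0, 0, 0, 0, -1, 0, 0.002, 0, 0, 0, 0, -1, 0, 0, 0, 0, 0, 0, -1])

```text
clock: 17.33
position: [0.6563, 0.199, 0.0357]
tcp_rot: [-0.488, 0.513, -0.512, 0.487]
contact_force: [0.4, -0.0, -0.7]
opening: 0.199
```

```bash
python3 - <<'E'
from h import *
s,R=st()
c=cam("wrist"); crop(c,0,0,560,420,"w14.png")
E
```

```text
t 17.33 pos [0.6563 0.199  0.0357] y [-0.002 -0.    -1.   ] z [ 0.999 -0.05  -0.002] yaw -2.85 F [ 0.41 -0.04 -0.71] op 0.199
```

View pics/w14.png

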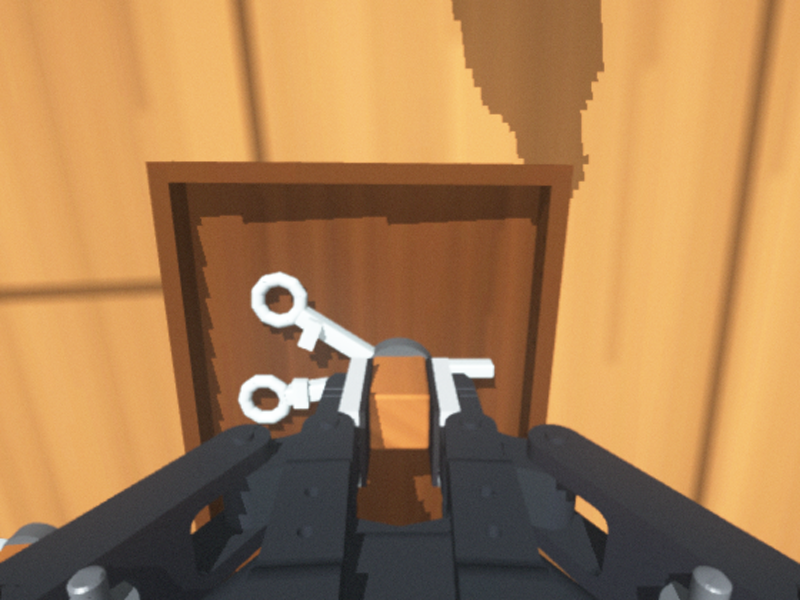

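jog_arm(targets=[0, 0.001, 0, 0, 0, 0, -1, 0, 0, 0, 0, 0, 0, -0.4, 0, 0, 0, 0, 0, 0, -0.2, 0, 0, 0, 0, 0, 0, 0, 0, -0.03, 0, 0, 0, 0, 0, 0, -0.04, 0, 0, -0.05, 0, 0, 0, -0.04, -0.01, 0, 0, 0, 0.5, 0.0265, -0.02, -0.036, 0, 0, 0, 0.5, 0.0265, 0, -0.036, 0, 0, 0, 0.5, 0.0265, 0, -0.036, 0, 0, 0, 0.5, 0, 0, -0.036, 0, 0, 0, 0.5, 0, 0, 0, 0, 0, 0, 0.5])

```text
clock: 18.38
position: [0.5038, 0.1261, 0.1596]
tcp_rot: [-0.503, 0.503, -0.497, 0.496]
contact_force: [-1.1, 0.5, -1.3]
opening: 0.748
```

```bash
python3 - <<'E'
from h import *
s,R=st()
c=cam("wrist"); crop(c,0,0,560,420,"w15.png")
E
```

```text
t 18.38 pos [0.5038 0.1261 0.1596] y [-0.013 -0.001 -1.   ] z [ 1.    -0.001 -0.013] yaw -0.05 F [-1.08  0.51 -1.26] op 0.748
```

View pics/w15.png

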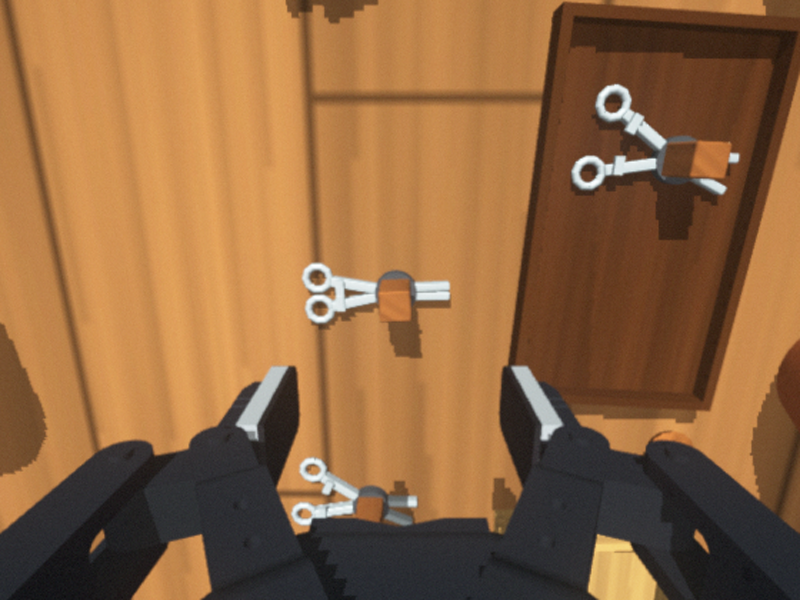

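```bash
python3 - <<'E'
from h import *
s,R=st();c=cam("wrist")
g=onz(c,395*.7,307*.7,.036); print(g, "tip",onz(c,448*.7,292*.7,.0035),"rings",onz(c,317*.7,277*.7,.0035),onz(c,319*.7,309*.7,.0035))
g[2]=.026;print((R.T@(g-s["position"])).round(4)); print(g-s["position"])
E
```

```text
t 18.43 pos [0.5083 0.1265 0.1611] y [-0.006 -0.    -1.   ] z [ 1.    -0.001 -0.006] yaw -0.03 F [-0.25 -0.29  0.02] op 0.746
[0.5056641  0.11916913 0.036     ] tip [0.53841264 0.11885698 0.0035    ] rings [0.45684718 0.12852059 0.0035    ] [0.4570883  0.10768162 0.0035    ]
[ 0.0073  0.1351 -0.0019]
[-0.00261976 -0.0073605  -0.13512545]
```

jog_arm(targets=[0.007, 0.03, -0.006, 0, 0, 0, 0.3, 0, 0.03, 0, 0, 0, 0, 0.3, 0, 0, 0, 0, 0, 0, 0.3, 0, 0, 0, 0, 0, 0, 0.3, 0, 0, 0, 0, 0, 0, 0.3])

```text
clock: 18.9
position: [0.5096, 0.1204, 0.1041]
tcp_rot: [-0.499, 0.499, -0.501, 0.501]
contact_force: [0.5, -0.3, 0.1]
opening: 0.646
```

```bash
python3 - <<'E'
from h import *
s,R=st();c=cam("wrist"); crop(c,180,150,380,300,"w16.png",4)
E
```

```text
t 18.90 pos [0.5096 0.1204 0.1041] y [ 0.003  0.    -1.   ] z [1.    0.    0.003] yaw 0.01 F [ 0.52 -0.29  0.09] op 0.646
```

View pics/w16.png

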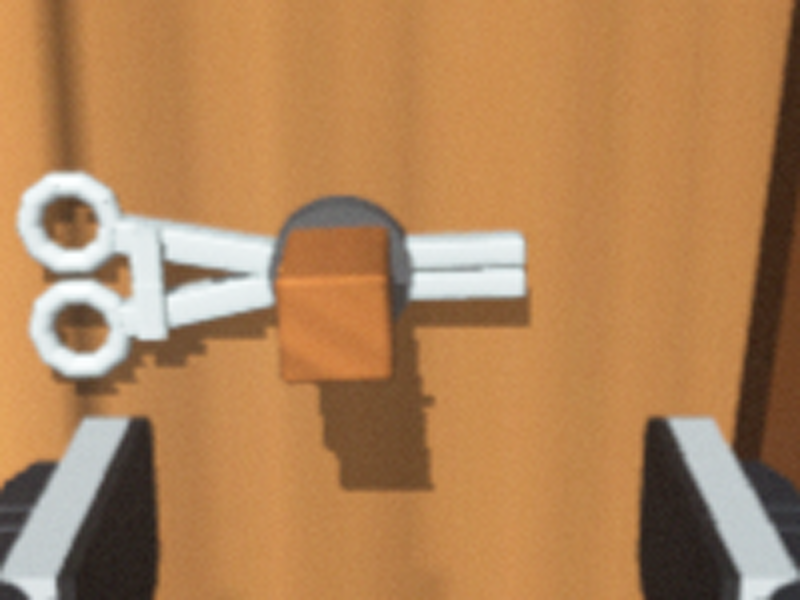

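```bash
cat > pk.py <<'E'
import sys
from h import *
s,R=st();c=cam("wrist")
u,v=float(sys.argv[1]),float(sys.argv[2]); z=float(sys.argv[3]) if len(sys.argv)>3 else .036
g=onz(c,u,v,z);print("world",g.round(4)); g[2]=.026+z-.036; print("tool",(R.T@(g-s["position"])).round(4))
E
python3 pk.py 263.8 232
```

```text
t 18.95 pos [0.51   0.1204 0.1047] y [ 0.004  0.    -1.   ] z [1.    0.    0.004] yaw 0.02 F [ 0.17  0.19 -0.72] op 0.651
world [0.5007 0.1194 0.036 ]
tool [ 0.001   0.0787 -0.0096]
```

jog_arm(targets=[0.001, 0.02, -0.0095, 0, 0, 0, 0, 0, 0.025, 0, 0, 0, 0, 0, 0, 0.02, 0, 0, 0, 0, 0, 0, 0.013, 0, 0, 0, 0, 0, 0, 0, 0, 0, 0, 0, 0, 0, 0, 0, 0, 0, 0, -1, 0, 0, 0, 0, 0, 0, -1, 0, 0, 0, 0, 0, 0, -1, 0, 0, 0, 0, 0, 0, -1], grip_force=40)

```text
clock: 19.75
position: [0.5001, 0.1193, 0.0267]
tcp_rot: [-0.499, 0.499, -0.501, 0.501]
contact_force: [0.8, 0.4, 2.4]
opening: 0.204
```

jog_arm(targets=[0, -0.03, 0, 0, 0, 0, -1, 0, -0.04, 0, 0, 0, 0, -1, 0, -0.04, 0, 0, 0, 0, -1, 0, -0.03, 0, 0, 0, 0, -1, 0.04, -0.02, 0.01, 0, 0, 0, -1, 0.04, 0, 0.02, 0, 0, 0, -1, 0.04, 0, 0.02, 0, 0, 0, -1, 0.04, 0, 0.02, 0, 0, 0, -1, 0.03, 0, 0.01, 0, 0, 0, -1, 0, 0, 0, 0, 0, 0, -1, 0, 0, 0, 0, 0, 0, -1, 0, 0, 0, 0, 0, 0, -1])

```text
clock: 20.75
position: [0.5724, -0.0588, 0.1829]
tcp_rot: [-0.5, 0.5, -0.5, 0.5]
contact_force: [-0.4, -0.4, -0.5]
opening: 0.201
```

```bash
python3 - <<'E'
from h import *
s,R=st();c=cam("wrist"); crop(c,0,0,560,420,"w17.png")
E
```

```text
t 20.75 pos [ 0.5724 -0.0588  0.1829] y [-0.001  0.001 -1.   ] z [ 1.    -0.001 -0.001] yaw -0.03 F [-0.38 -0.4  -0.49] op 0.201
```

View pics/w17.png

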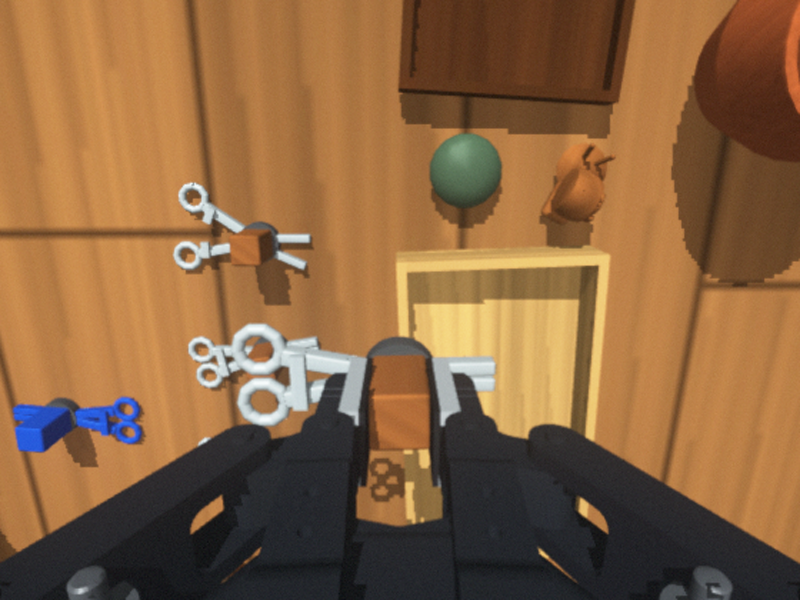

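```bash
python3 - <<'E'
from h import *
s,R=st();c=cam("wrist")
f=lambda u,v,z: onz(c,u*.7,v*.7,z).round(4)
print(f(397,254,.034),f(609,248,.034), "right edge",f(593,440,.034))
m=manip.read_camera("wrist")["mount"]
Rt=R; Rcw=Rt@m[:3,:3]
c2=dict(c); o=Rt@m[:3,3]+np.array([.4844,-.3218,.2754]); c2["t"]=-c2["R"]@o
print([onz(c2,u*.7,v*.7,.034).round(4) for u,v in [(526,184),(691,177)]])
print("stone",f(466,172,.012),"snail",f(580,195,.02))
E
```

```text
t 20.80 pos [ 0.5723 -0.0582  0.1828] y [-0.001  0.001 -1.   ] z [ 1.     0.001 -0.001] yaw 0.03 F [ 0.11 -0.48 -0.59] op 0.204
[ 0.5713 -0.0399  0.034 ] [ 0.6969 -0.0363  0.034 ] right edge [ 0.7022 -0.166   0.034 ]
[array([ 0.5812, -0.2674,  0.034 ]), array([ 0.7064, -0.262 ,  0.034 ])]
stone [0.6135 0.0066 0.012 ] snail [ 0.6817 -0.0065  0.02  ]
```

jog_arm(targets=[0.013, 0.01, 0.0383, 0, 0, 0, -1, 0.013, 0.02, 0.0383, 0, 0, 0, -1, 0, 0.025, 0, 0, -0.038, 0, -1, 0, 0.025, 0, 0, 0, 0, -1, 0, 0.02, 0, 0, 0, 0, -1, 0, 0, 0, 0, 0, 0, -1, 0, 0, 0, 0, 0, 0, -1])

```text
clock: 21.48
position: [0.6451, -0.0826, 0.0829]
tcp_rot: [0.51, -0.491, 0.489, -0.509]
contact_force: [0.1, -0.1, -0.8]
opening: 0.198
```

```bash
python3 - <<'E'
from h import *
s,R=st();c=cam("wrist"); crop(c,0,0,560,420,"w18.png")
E
```

```text
t 21.48 pos [ 0.6451 -0.0826  0.0829] y [-0.004  0.001 -1.   ] z [ 0.999  0.04  -0.004] yaw 2.27 F [ 0.13 -0.12 -0.78] op 0.198
```

View pics/w18.png

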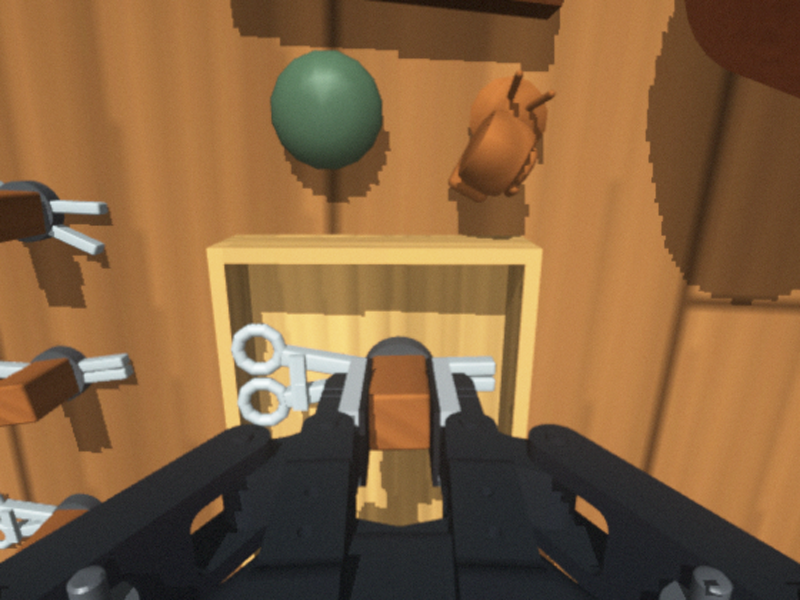

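jog_arm(targets=[0, 0.012, 0.002, 0, 0, 0, -1, 0, 0.014, 0, 0, 0, 0, -1, 0, 0.012, 0, 0, 0, 0, -1, 0, 0.008, 0, 0, 0, 0, -1, 0, 0.003, 0, 0, 0, 0, -1, 0, 0, 0, 0, 0, 0, -1, 0, 0, 0, 0, 0, 0, -1])

```text
clock: 22.12
position: [0.6486, -0.0842, 0.0352]
tcp_rot: [0.509, -0.49, 0.49, -0.509]
contact_force: [0.4, 0.1, 0.1]
opening: 0.205
```

```bash
python3 - <<'E'
from h import *
s,R=st();c=cam("wrist"); crop(c,0,0,560,420,"w19.png")
E
```

```text
t 22.12 pos [ 0.6486 -0.0842  0.0352] y [-0.  0. -1.] z [ 0.999  0.038 -0.   ] yaw 2.17 F [0.37 0.07 0.06] op 0.205
```

View pics/w19.png

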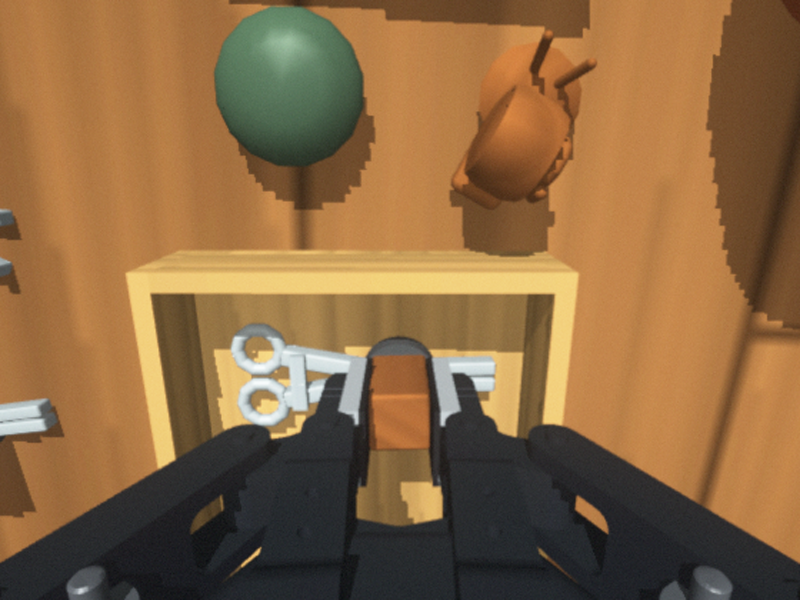

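jog_arm(targets=[0, 0.0015, 0, 0, 0, 0, -1, 0, 0.0005, 0, 0, 0, 0, -1, 0, 0, 0, 0, 0, 0, -0.4, 0, 0, 0, 0, 0, 0, -0.2, 0, 0, 0, 0, 0, 0, -0.2, 0, -0.02, 0, 0, 0, 0, -0.1, 0, -0.04, 0, 0, 0.038, 0, 0, 0, -0.04, 0, 0, 0, 0, 0.3, -0.016, 0, -0.04, 0, 0, 0, 0.3, -0.016, 0, -0.04, 0, 0, 0, 0.3, -0.016, 0, -0.04, 0, 0, 0, 0.3, 0, 0, -0.036, 0, 0, 0, 0.3])

```text
clock: 23.17
position: [0.4943, -0.0355, 0.1336]
tcp_rot: [-0.5, 0.5, -0.499, 0.501]
contact_force: [-0.7, -0.3, 1.0]
opening: 0.647
```

jog_arm(targets=[0, 0, 0, 0, 0, 0, 0.3, 0, 0, 0, 0, 0, 0, 0.3, 0, 0, 0, 0, 0, 0, 0.3])

```text
clock: 23.42
position: [0.4976, -0.0379, 0.1344]
tcp_rot: [0.499, -0.499, 0.501, -0.501]
contact_force: [0.1, -0.2, -0.6]
opening: 0.652
```

```bash
python3 - <<'E'
from h import *
s,R=st();c=cam("wrist"); crop(c,0,0,560,420,"w20.png")
E
```

```text
t 23.42 pos [ 0.4976 -0.0379  0.1344] y [ 0.003 -0.001 -1.   ] z [ 1.    -0.     0.003] yaw -0.01 F [ 0.09 -0.22 -0.61] op 0.652
```

View pics/w20.png

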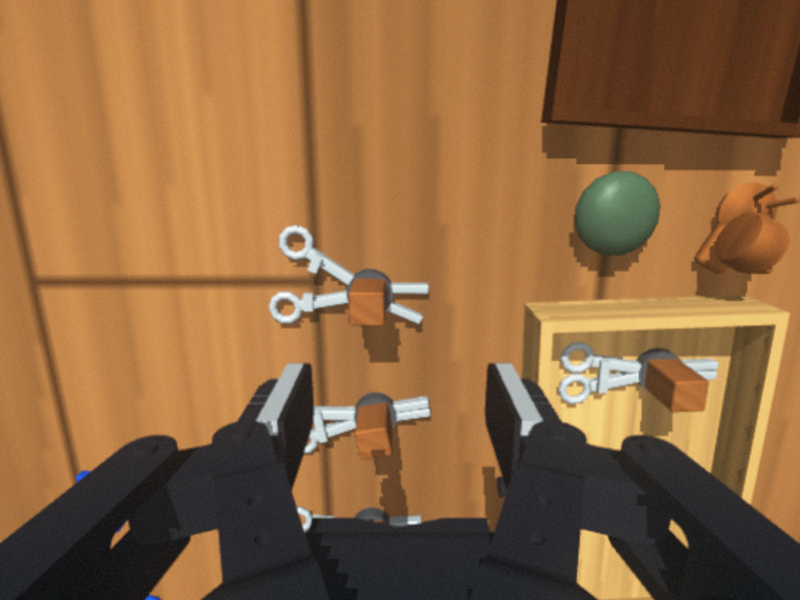

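```bash
python3 pk.py 257 217.3; python3 - <<'E'
from h import *
c=cam("wrist");crop(c,180,140,320,340,"w20b.png",3)
E
```

```text
t 23.47 pos [ 0.4985 -0.0382  0.1347] y [ 0.004 -0.001 -1.   ] z [ 1.    -0.     0.004] yaw -0.01 F [ 0.12 -0.45 -0.28] op 0.651
world [ 0.4832 -0.0392  0.036 ]
tool [ 0.0008  0.1086 -0.0157]
```

View pics/w20b.png

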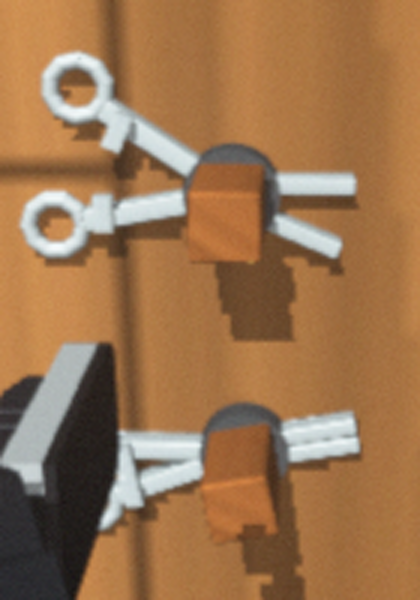

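jog_arm(targets=[0, 0.025, -0.0165, 0, 0, 0, 0, 0, 0.03, 0, 0, 0, 0, 0, 0, 0.03, 0, 0, 0, 0, 0, 0, 0.016, 0, 0, 0, 0, 0, 0, 0.007, 0, 0, 0, 0, 0, 0, 0, 0, 0, 0, 0, 0, 0, 0, 0, 0, 0, 0, -1, 0, 0, 0, 0, 0, 0, -1, 0, 0, 0, 0, 0, 0, -1, 0, 0, 0, 0, 0, 0, -1], grip_force=40)

```text
clock: 24.4
position: [0.4818, -0.0381, 0.027]
tcp_rot: [0.499, -0.499, 0.501, -0.501]
contact_force: [0.8, -0.0, 2.2]
opening: 0.202
```

```bash
python3 - <<'E'
from h import *
s,R=st();c=cam("wrist"); crop(c,0,0,560,420,"w21.png",1)
E
```

```text
t 24.40 pos [ 0.4818 -0.0381  0.027 ] y [ 0.004 -0.001 -1.   ] z [1.    0.    0.004] yaw 0.01 F [ 0.82 -0.02  2.16] op 0.202
```

View pics/w21.png

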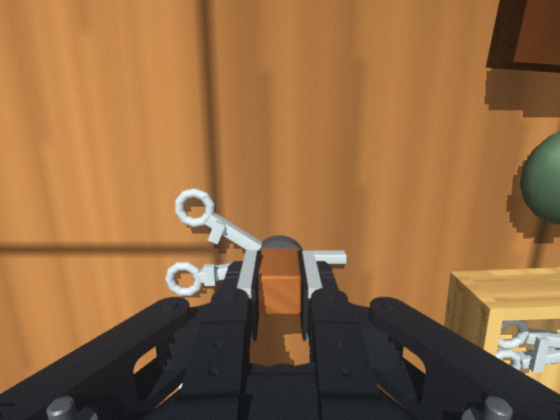

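jog_arm(targets=[0, -0.02, 0, 0, 0, 0, -1, 0, -0.04, 0, 0, 0, 0, -1, 0, -0.03, 0, 0, 0, 0, -1, -0.0295, 0, 0.034, 0, 0, 0, -1, -0.0295, 0, 0.034, 0, 0, 0, -1, -0.0295, 0, 0.034, 0, 0, 0, -1, -0.0295, 0, 0.034, 0, 0, 0, -1, -0.0295, 0.01, 0.034, 0, 0, 0, -1, 0, 0.015, 0, 0, 0.05, 0, -1, 0, 0.015, 0, 0, 0, 0, -1, 0, 0, 0, 0, 0, 0, -1, 0, 0, 0, 0, 0, 0, -1])

```text
clock: 25.45
position: [0.635, 0.0984, 0.075]
tcp_rot: [-0.488, 0.513, -0.511, 0.486]
contact_force: [0.6, -0.0, -1.3]
opening: 0.199
```

```bash
python3 - <<'E'
from h import *
s,R=st();c=cam("wrist"); crop(c,0,0,560,420,"w22.png",1)
E
```

```text
t 25.45 pos [0.635  0.0984 0.075 ] y [-0.004 -0.    -1.   ] z [ 0.999 -0.05  -0.004] yaw -2.84 F [ 0.61 -0.05 -1.3 ] op 0.199
```

View pics/w22.png

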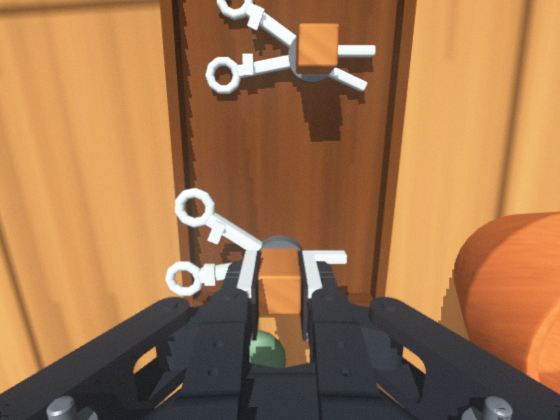

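jog_arm(targets=[-0.012, 0, 0.0165, 0, 0, 0, -1, 0, 0, 0, 0, 0, 0, -1, 0, 0.015, 0, 0, 0, 0, -1, 0, 0.013, 0, 0, 0, 0, -1, 0, 0.008, 0, 0, 0, 0, -1, 0, 0.004, 0, 0, 0, 0, -1, 0, 0, 0, 0, 0, 0, -1, 0, 0, 0, 0, 0, 0, -1])

```text
clock: 26.17
position: [0.6532, 0.1092, 0.0358]
tcp_rot: [-0.488, 0.513, -0.512, 0.487]
contact_force: [0.1, 0.3, 0.5]
opening: 0.205
```

```bash
python3 - <<'E'
from h import *
s,R=st();c=cam("wrist"); crop(c,0,0,560,420,"w23.png",1)
E
```

```text
t 26.17 pos [0.6532 0.1092 0.0358] y [-0.001 -0.    -1.   ] z [ 0.999 -0.05  -0.001] yaw -2.88 F [0.12 0.34 0.46] op 0.205
```

View pics/w23.png

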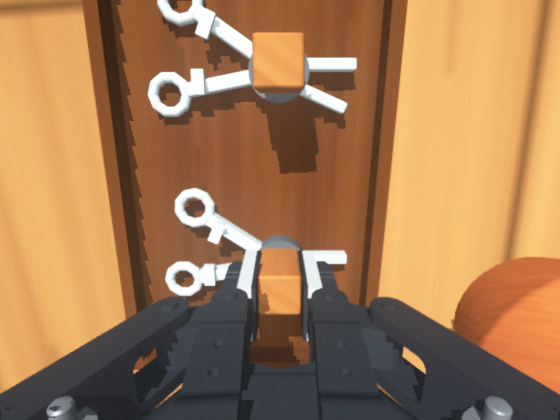

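jog_arm(targets=[0, 0.002, 0, 0, 0, 0, -1, 0, 0.0005, 0, 0, 0, 0, -1, 0, 0, 0, 0, 0, 0, -0.4, 0, 0, 0, 0, 0, 0, -0.2, 0, 0, 0, 0, 0, 0, -0.2, 0, -0.02, 0, 0, 0, 0, -0.1, 0, -0.04, 0, 0, -0.05, 0, 0, 0, -0.04, 0, 0, 0, 0, 0.3, 0.03, 0, -0.022, 0, 0, 0, 0.3, 0.03, 0, -0.022, 0, 0, 0, 0.3, 0.03, 0, -0.022, 0, 0, 0, 0.3, 0.03, 0, -0.022, 0, 0, 0, 0.3])

```text
clock: 27.22
position: [0.565, -0.0115, 0.1347]
tcp_rot: [-0.5, 0.499, -0.5, 0.501]
contact_force: [-0.0, -0.4, -0.5]
opening: 0.648
```

jog_arm(targets=[0.03, 0, -0.022, 0, 0, 0, 0.3, 0.03, 0, -0.022, 0, 0, 0, 0.3, 0.034, 0, -0.022, 0, 0, 0, 0.3, 0, 0, 0, 0, 0, 0, 0.3, 0, 0, 0, 0, 0, 0, 0.3, 0, 0, 0, 0, 0, 0, 0.3, 0, 0, 0, 0, 0, 0, 0.3])

```text
clock: 27.8
position: [0.5005, -0.1039, 0.1342]
tcp_rot: [-0.5, 0.499, -0.5, 0.501]
contact_force: [0.0, -0.4, 0.2]
opening: 0.649
```

```bash
python3 - <<'E'
from h import *
s,R=st();c=cam("wrist"); crop(c,0,0,560,420,"w24.png");crop(c,180,150,380,300,"w24b.png",4)
E
```

```text
t 27.80 pos [ 0.5005 -0.1039  0.1342] y [ 0.001  0.    -1.   ] z [1.    0.001 0.001] yaw 0.06 F [ 0.02 -0.36  0.17] op 0.649
```

View pics/w24.png

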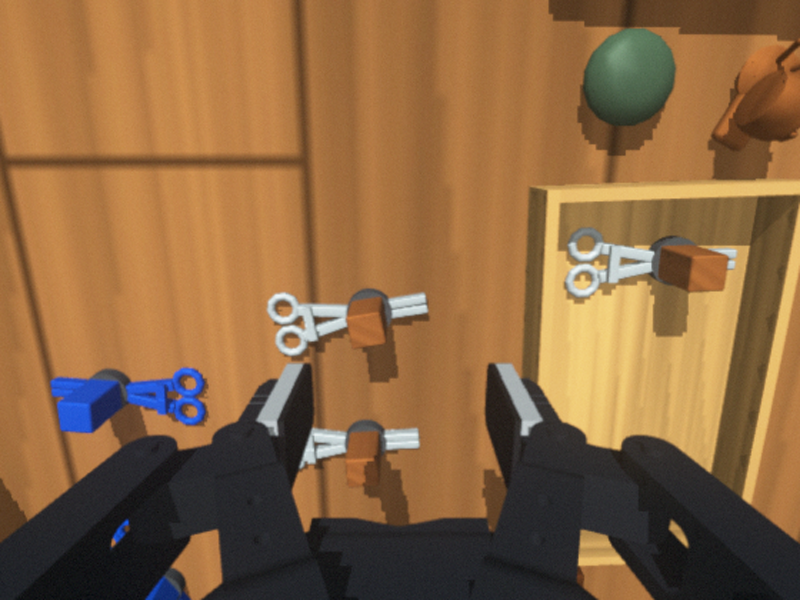

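View pics/w24b.png

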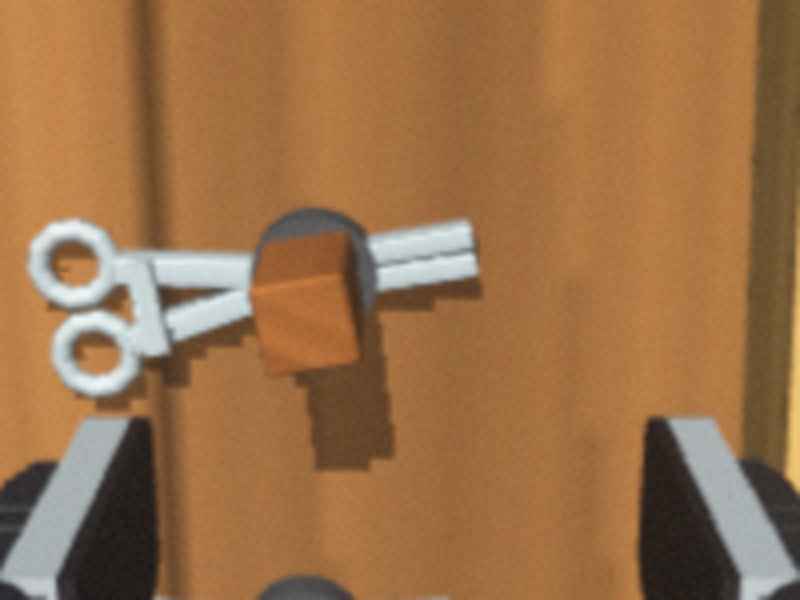

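```bash
python3 pk.py 256.9 231.3; python3 - <<'E'
from h import *
c=cam("wrist")
q=np.array([onz(c,180+u/4,150+v/4,.036) for u,v in [(252,288),(352,278),(360,360),(266,375)]])
for a,b in [(0,1),(3,2)]:
  d=q[b]-q[a];print(np.linalg.norm(d),np.degrees(np.arctan2(d[1],d[0])))
E
```

```text
t 27.85 pos [ 0.5005 -0.1036  0.1341] y [ 0.001  0.    -1.   ] z [1.    0.002 0.001] yaw 0.1 F [-0.12 -0.   -0.77] op 0.651
world [ 0.4846 -0.115   0.036 ]
tool [ 0.0113  0.1081 -0.016 ]
0.01809735873739008 6.054225381756635
0.01750580208784131 9.744965203186194
```

jog_arm(targets=[0.0113, 0.025, -0.016, 0, 0, 0, 0, 0, 0.03, 0, 0, -0.12, 0, 0, 0, 0.03, 0, 0, 0, 0, 0, 0, 0.016, 0, 0, 0, 0, 0, 0, 0.007, 0, 0, 0, 0, 0, 0, 0, 0, 0, 0, 0, 0, 0, 0, 0, 0, 0, 0, -1, 0, 0, 0, 0, 0, 0, -1, 0, 0, 0, 0, 0, 0, -1, 0, 0, 0, 0, 0, 0, -1], grip_force=40)

```text
clock: 28.78
position: [0.4853, -0.1164, 0.0274]
tcp_rot: [-0.529, 0.468, -0.47, 0.53]
contact_force: [1.2, 0.3, 1.7]
opening: 0.204
```

```bash
python3 - <<'E'
from h import *
s,R=st();c=cam("wrist"); crop(c,0,0,560,420,"w25.png",1)
E
```

```text
t 28.78 pos [ 0.4853 -0.1164  0.0274] y [ 0.003 -0.001 -1.   ] z [0.993 0.12  0.003] yaw 6.88 F [1.24 0.32 1.7 ] op 0.204
```

View pics/w25.png

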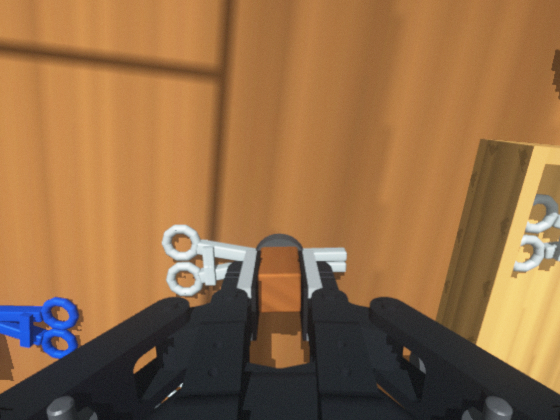

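jog_arm(targets=[0, -0.02, 0, 0, 0, 0, -1, 0, -0.04, 0, 0, 0.04, 0, -1, 0, -0.04, 0, 0, 0.042, 0, -1, 0.0082, 0, 0.033, 0, 0, 0, -1, 0.0082, 0, 0.033, 0, 0, 0, -1, 0.0082, 0, 0.033, 0, 0, 0, -1, 0.0082, 0, 0.033, 0, 0, 0, -1, 0.0082, 0, 0.033, 0, 0, 0, -1, 0, 0.02, 0, 0, 0, 0, -1, 0, 0.02, 0, 0, 0, 0, -1, 0, 0, 0, 0, 0, 0, -1, 0, 0, 0, 0, 0, 0, -1])

```text
clock: 29.83
position: [0.6483, -0.1499, 0.084]
tcp_rot: [0.51, -0.492, 0.489, -0.509]
contact_force: [-0.1, -0.3, 0.1]
opening: 0.203
```

```bash
python3 - <<'E'
from h import *
s,R=st();c=cam("wrist"); crop(c,0,0,560,420,"w26.png",1)
E
```

```text
t 29.83 pos [ 0.6483 -0.1499  0.084 ] y [-0.005  0.002 -1.   ] z [ 0.999  0.038 -0.005] yaw 2.18 F [-0.15 -0.3   0.12] op 0.203
```

View pics/w26.png

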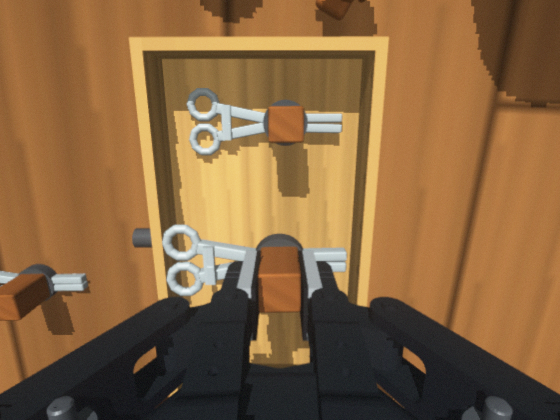

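Alignment is good, so I'll lower and release.

jog_arm(targets=[0, 0.014, 0.001, 0, 0, 0, -1, 0, 0.014, 0, 0, 0, 0, -1, 0, 0.012, 0, 0, 0, 0, -1, 0, 0.007, 0, 0, 0, 0, -1, 0, 0.004, 0, 0, 0, 0, -1, 0, 0, 0, 0, 0, 0, -1, 0, 0, 0, 0, 0, 0, -1])

```text
clock: 30.47
position: [0.651, -0.1506, 0.0345]
tcp_rot: [0.509, -0.49, 0.49, -0.509]
contact_force: [-0.9, 0.6, 0.0]
opening: 0.203
```

```bash
python3 - <<'E'
from h import *
s,R=st();c=cam("wrist"); crop(c,0,0,560,420,"w27.png",1)
E
```

```text
t 30.47 pos [ 0.651  -0.1506  0.0345] y [-0.  0. -1.] z [ 0.999  0.038 -0.   ] yaw 2.18 F [-0.85  0.64  0.  ] op 0.203
```

View pics/w27.png

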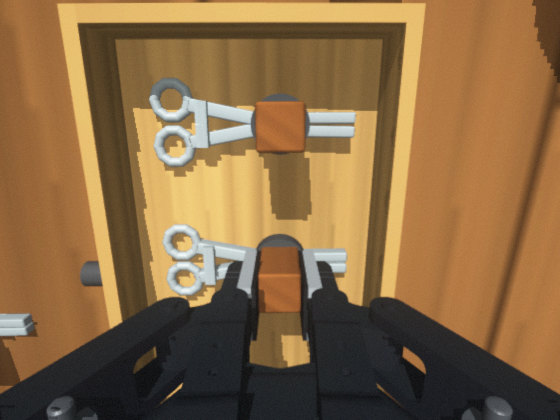

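jog_arm(targets=[0, 0.001, 0, 0, 0, 0, -1, 0, 0, 0, 0, 0, 0, -0.4, 0, 0, 0, 0, 0, 0, -0.2, 0, 0, 0, 0, 0, 0, -0.2, 0, -0.02, 0, 0, 0, 0, -0.1, 0, -0.04, 0, 0, 0.038, 0, 0, 0, -0.04, 0, 0, 0, 0, 0.3, 0.01, 0, -0.038, 0, 0, 0, 0.3, 0.01, 0, -0.038, 0, 0, 0, 0.3, 0.01, 0, -0.038, 0, 0, 0, 0.3, 0.005, 0, -0.038, 0, 0, 0, 0.3, 0, 0, 0, 0, 0, 0, 0.3])

```text
clock: 31.52
position: [0.4904, -0.1838, 0.1311]
tcp_rot: [-0.501, 0.504, -0.497, 0.498]
contact_force: [-1.5, 0.8, -1.4]
opening: 0.652
```

jog_arm(targets=[0, 0, 0, 0, 0, 0, 0.3, 0, 0, 0, 0, 0, 0, 0.3, 0, 0, 0, 0, 0, 0, 0.3])

```text
clock: 31.77
position: [0.501, -0.1861, 0.1349]
tcp_rot: [0.5, -0.499, 0.501, -0.5]
contact_force: [0.0, 0.5, 0.3]
opening: 0.652
```

```bash
python3 - <<'E'
from h import *
s,R=st();c=cam("wrist"); crop(c,0,0,560,420,"w28.png");crop(c,180,150,380,300,"w28b.png",4)
E
```

```text
t 31.77 pos [ 0.501  -0.1861  0.1349] y [ 0.003 -0.001 -1.   ] z [1.    0.    0.003] yaw 0.03 F [0.01 0.47 0.31] op 0.652
```

View pics/w28.png

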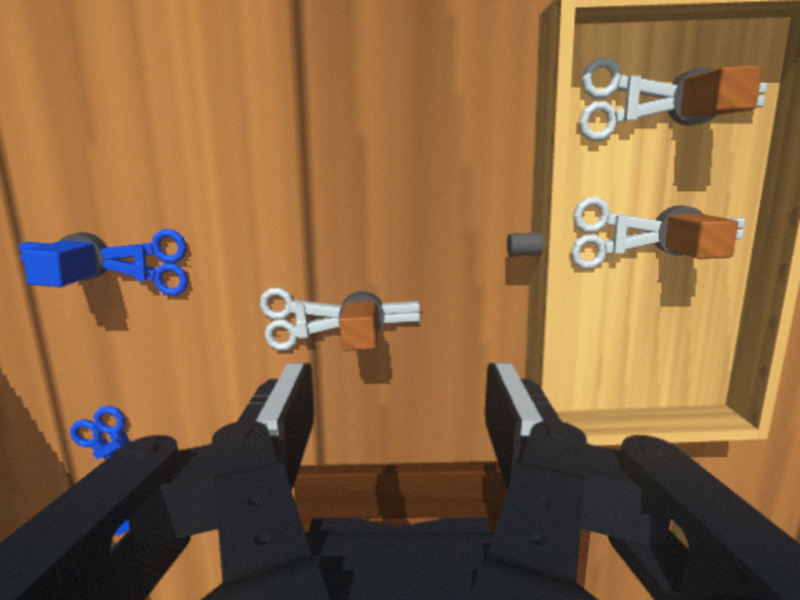

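View pics/w28b.png

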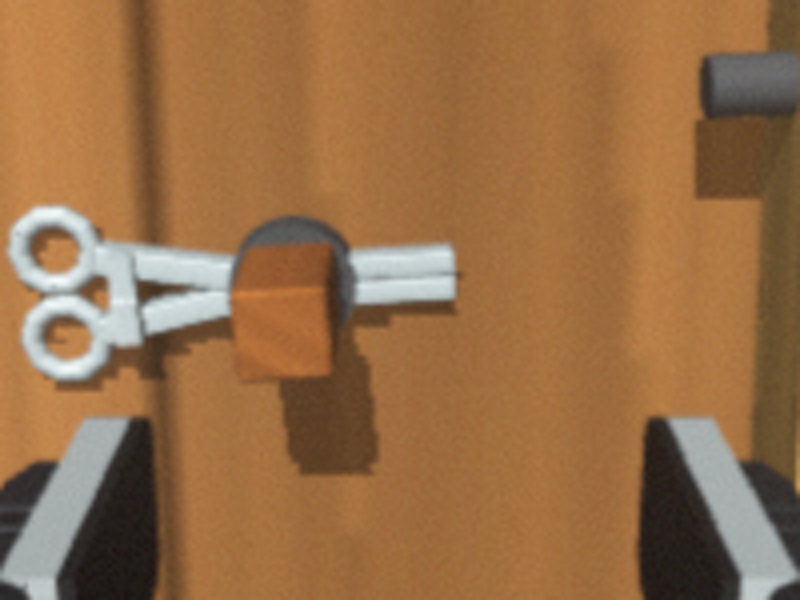

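```bash
python3 pk.py 250.5 233.2
```

```text
t 31.82 pos [ 0.501  -0.186   0.1348] y [ 0.002 -0.001 -1.   ] z [1.    0.001 0.002] yaw 0.04 F [ 0.09  0.37 -0.94] op 0.651
world [ 0.4806 -0.1992  0.036 ]
tool [ 0.0131  0.1088 -0.0207]
```

jog_arm(targets=[0.0131, 0.025, -0.0207, 0, 0, 0, 0, 0, 0.03, 0, 0, -0.035, 0, 0, 0, 0.03, 0, 0, 0, 0, 0, 0, 0.016, 0, 0, 0, 0, 0, 0, 0.007, 0, 0, 0, 0, 0, 0, 0, 0, 0, 0, 0, 0, 0, 0, 0, 0, 0, 0, -1, 0, 0, 0, 0, 0, 0, -1, 0, 0, 0, 0, 0, 0, -1, 0, 0, 0, 0, 0, 0, -1], grip_force=40)

```text
clock: 32.7
position: [0.48, -0.1994, 0.0275]
tcp_rot: [-0.508, 0.49, -0.492, 0.509]
contact_force: [1.2, 0.2, 2.1]
opening: 0.204
```

```bash
python3 - <<'E'
from h import *
s,R=st();c=cam("wrist"); crop(c,0,0,560,420,"w29.png",1)
E
```

```text
t 32.70 pos [ 0.48   -0.1994  0.0275] y [ 0.003 -0.002 -1.   ] z [0.999 0.035 0.003] yaw 2.02 F [1.19 0.18 2.11] op 0.204
```

View pics/w29.png

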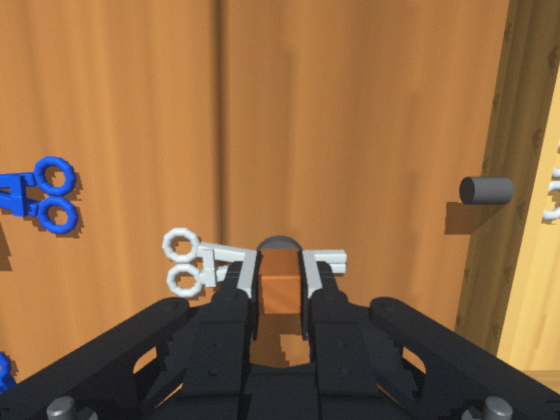

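jog_arm(targets=[0, -0.02, 0, 0, 0, 0, -1, 0, -0.04, 0, 0, 0, 0, -1, 0, -0.04, 0, 0, -0.003, 0, -1, 0.0045, 0, 0.0347, 0, 0, 0, -1, 0.0045, 0, 0.0347, 0, 0, 0, -1, 0.0045, 0, 0.0347, 0, 0, 0, -1, 0.0045, 0, 0.0347, 0, 0, 0, -1, 0.0045, 0, 0.0347, 0, 0, 0, -1, 0, 0.02, 0, 0, 0, 0, -1, 0, 0.02, 0, 0, 0, 0, -1, 0, 0, 0, 0, 0, 0, -1, 0, 0, 0, 0, 0, 0, -1])

```text
clock: 33.75
position: [0.6509, -0.2137, 0.0839]
tcp_rot: [0.51, -0.492, 0.489, -0.509]
contact_force: [-1.2, -0.1, -1.0]
opening: 0.2
```

```bash
python3 - <<'E'
from h import *
s,R=st();c=cam("wrist"); crop(c,0,0,560,420,"w30.png",1)
E
```

```text
t 33.75 pos [ 0.6509 -0.2137  0.0839] y [-0.005  0.002 -1.   ] z [ 0.999  0.038 -0.004] yaw 2.18 F [-1.18 -0.12 -0.97] op 0.200
```

View pics/w30.png

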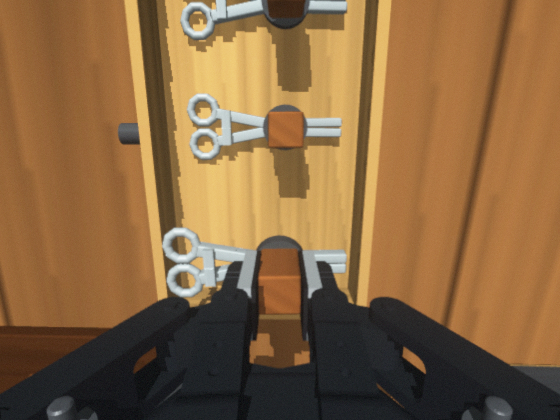

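jog_arm(targets=[0, 0.014, 0.001, 0, 0, 0, -1, 0, 0.014, 0, 0, 0, 0, -1, 0, 0.012, 0, 0, 0, 0, -1, 0, 0.007, 0, 0, 0, 0, -1, 0, 0.004, 0, 0, 0, 0, -1, 0, 0.001, 0, 0, 0, 0, -1, 0, 0, 0, 0, 0, 0, -1])

```text
clock: 34.38
position: [0.6533, -0.2144, 0.0336]
tcp_rot: [0.51, -0.491, 0.49, -0.509]
contact_force: [-1.4, 0.9, 0.0]
opening: 0.203
```

jog_arm(targets=[0, 0, 0, 0, 0, 0, -0.4, 0, 0, 0, 0, 0, 0, -0.2, 0, 0, 0, 0, 0, 0, -0.2, 0, -0.02, 0, 0, 0, 0, -0.1, 0, -0.04, 0, 0, 0.038, 0, 0, 0, -0.04, 0, 0, 0, 0, 0, -0.02, -0.04, 0, 0, 0, 0, 0, -0.03, -0.04, 0, 0, 0, 0, 0, -0.03, -0.02, 0, 0, 0, 0, 0, 0, 0, 0, 0, 0, 0, 0, 0, 0, 0, 0, 0, 0, 0])

```text
clock: 35.3
position: [0.655, -0.1398, 0.2273]
tcp_rot: [-0.5, 0.498, -0.501, 0.501]
contact_force: [0.5, -0.9, -0.6]
opening: 0.498
```

```bash
python3 - <<'E'
from h import *
s,R=st();c=cam("wrist"); crop(c,0,0,560,420,"w31.png")
c=cam("side"); crop(c,0,0,560,420,"s31.png")
c=cam("scene"); crop(c,150,40,430,340,"c31.png",2)
E
```

```text
t 35.30 pos [ 0.655  -0.1398  0.2273] y [ 0.005 -0.002 -1.   ] z [1.    0.003 0.005] yaw 0.16 F [ 0.5  -0.92 -0.58] op 0.498
```

View pics/w31.png

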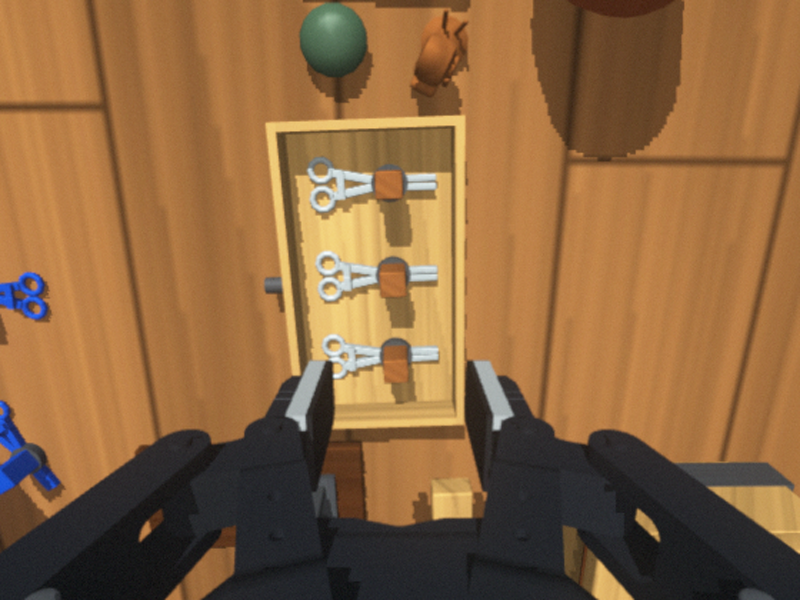

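View pics/s31.png

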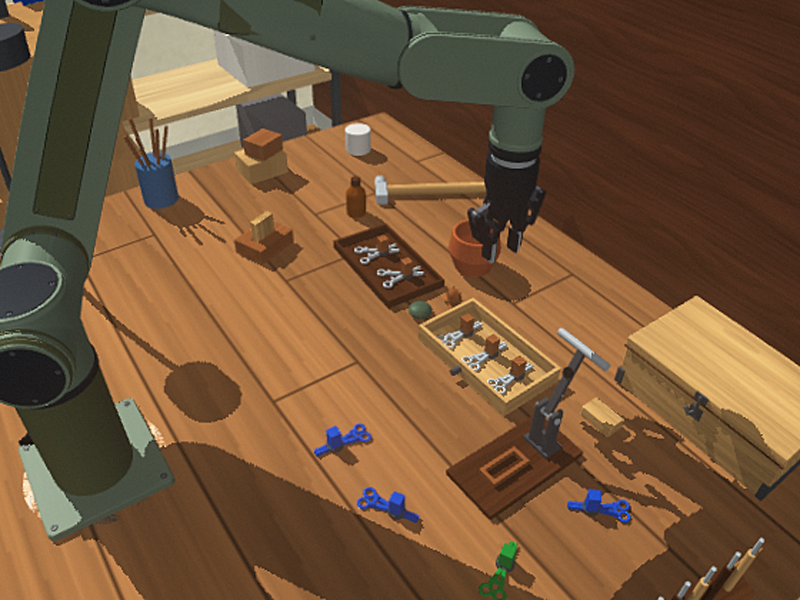

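View pics/c31.png

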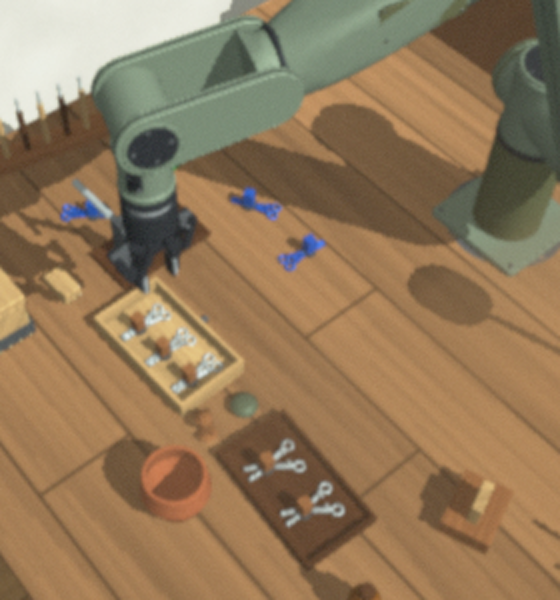

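jog_arm(targets=[0, -0.03, 0, 0, 0, 0, 0, 0, -0.015, 0, 0, 0, 0, 0, 0.03, 0, -0.0054, 0, 0, 0, 0, 0.036, 0, -0.0054, 0, 0, 0, 0, 0.036, 0, -0.0054, 0, 0, 0, 0, 0.036, 0, -0.0054, 0, 0, 0, 0, 0.036, 0, -0.0054, 0, 0, 0, 0, 0, 0, 0, 0, 0, 0, 0, 0, 0, 0, 0, 0, 0, 0, 0, 0, 0, 0, 0, 0, 0])

```text
clock: 36.28
position: [0.6256, -0.3155, 0.2671]
tcp_rot: [-0.5, 0.502, -0.499, 0.499]
contact_force: [-0.0, 0.6, -0.1]
opening: 0.501
```

```bash
python3 - <<'E'
from h import *
s,R=st();c=cam("wrist"); crop(c,0,0,560,420,"w32.png")
E
```

```text
t 36.28 pos [ 0.6256 -0.3155  0.2671] y [-0.003  0.003 -1.   ] z [ 1.    -0.002 -0.003] yaw -0.12 F [-0.02  0.55 -0.09] op 0.501
```

View pics/w32.png

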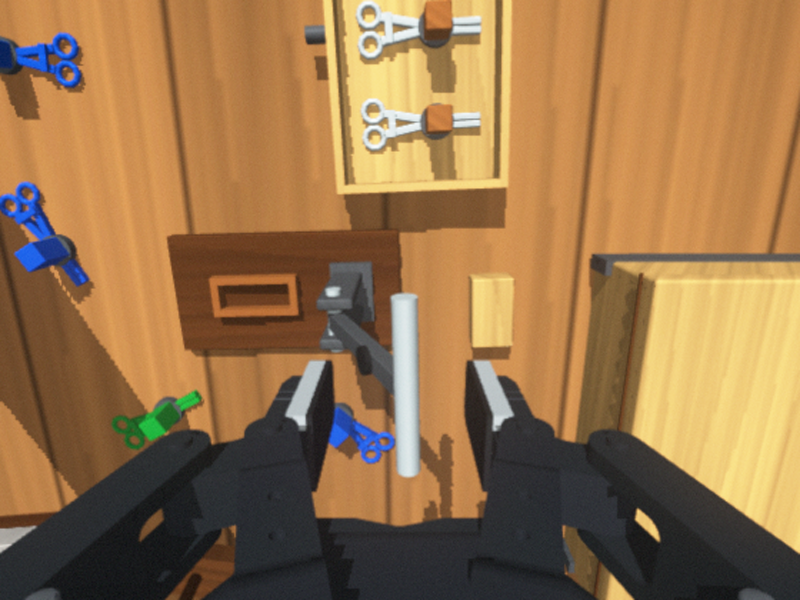

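jog_arm(targets=[0.0025, 0.02, 0.0022, 0, 0, 0, 0, 0, 0.025, 0, 0, 0, 0, 0, 0, 0.02, 0, 0, 0, 0, 0, 0, 0.0125, 0, 0, 0, 0, 0, 0, 0.004, 0, 0, 0, 0, 0, 0, 0, 0, 0, 0, 0, 0, 0, 0, 0, 0, 0, 0, -1, 0, 0, 0, 0, 0, 0, -1, 0, 0, 0, 0, 0, 0, -1, 0, 0, 0, 0, 0, 0, -1], grip_force=40)

```text
clock: 37.17
position: [0.628, -0.3178, 0.1903]
tcp_rot: [0.501, -0.5, 0.5, -0.499]
contact_force: [-5.7, 1.0, 3.9]
opening: 0.118
```

```bash
python3 - <<'E'
from h import *
s,R=st();c=cam("wrist"); crop(c,0,0,560,420,"w33.png",1)
E
```

```text
t 37.17 pos [ 0.628  -0.3178  0.1903] y [-0.001 -0.001 -1.   ] z [ 1.     0.    -0.001] yaw 0.03 F [-5.72  1.05  3.88] op 0.118
```

View pics/w33.png

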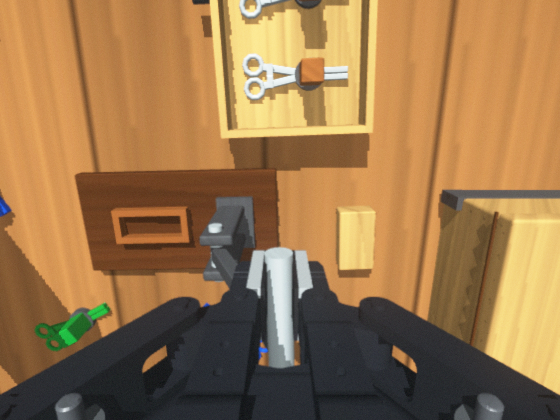

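jog_arm(targets=[0, -0.006, -0.0162, 0, 0, 0, -1, 0, -0.0035, -0.0169, 0, 0, 0, -1, 0, -0.0009, -0.0172, 0, 0, 0, -1, 0.0003, 0.0017, -0.0172, 0, 0, 0, -1, 0.0003, 0.0042, -0.0167, 0, 0, 0, -1, 0.0003, 0.0066, -0.0159, 0, 0, 0, -1, 0.0003, 0.0089, -0.0147, 0, 0, 0, -1, 0.0003, 0.011, -0.0132, 0, 0, 0, -1, 0.0003, 0.0129, -0.0114, 0, 0, 0, -1, 0.0003, 0.0145, -0.0094, 0, 0, 0, -1, 0, 0.0157, -0.0071, 0, 0, 0, -1, 0, 0, 0, 0, 0, 0, -1])

```text
clock: 38.22
position: [0.472, -0.3213, 0.1225]
tcp_rot: [0.501, -0.499, 0.501, -0.499]
contact_force: [-1.5, -3.4, 0.2]
opening: 0.119
```

```bash
python3 - <<'E'
from h import *
s,R=st();c=cam("wrist"); crop(c,0,0,560,420,"w34.png",1)
E
```

```text
t 38.22 pos [ 0.472  -0.3213  0.1225] y [ 0.001 -0.004 -1.   ] z [ 1.    -0.     0.001] yaw -0.01 F [-1.48 -3.35  0.16] op 0.119
```

View pics/w34.png

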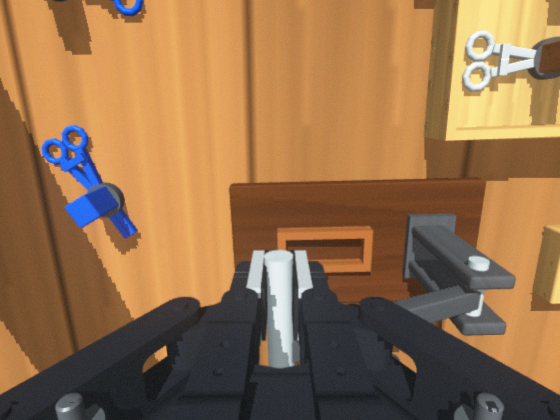

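jog_arm(targets=[0, 0.0166, -0.0047, 0, 0, 0, -1, 0, 0.0171, -0.0022, 0, 0, 0, -1, 0, 0.0055, 0, 0, 0, 0, -1, 0, 0, 0, 0, 0, 0, -1, 0, 0, 0, 0, 0, 0, -1])

```text
clock: 38.68
position: [0.4653, -0.3215, 0.0848]
tcp_rot: [0.502, -0.499, 0.5, -0.499]
contact_force: [-6.1, -4.5, 1.3]
opening: 0.119
```

```bash
python3 - <<'E'
from h import *
s,R=st()
E
```

```text
t 38.68 pos [ 0.4653 -0.3215  0.0848] y [-0.002 -0.003 -1.   ] z [ 1.     0.001 -0.002] yaw 0.05 F [-6.05 -4.53  1.3 ] op 0.119
```

jog_arm(targets=[0, 0.001, 0, 0, 0, 0, -1, 0, 0, 0, 0, 0, 0, -1, 0, 0, 0, 0, 0, 0, -0.4, 0, 0, 0, 0, 0, 0, -0.2, 0, 0, 0, 0, 0, 0, 0, 0, -0.02, 0, 0, 0, 0, 0, -0.01, -0.04, 0, 0, 0, 0, 0, -0.03, -0.04, 0, 0, 0, 0, 0, -0.03, -0.04, 0, 0, 0, 0, 0, -0.02, -0.02, 0, 0, 0, 0, 0, 0, 0, 0, 0, 0, 0, 0, 0, 0, 0, 0, 0, 0, 0])

```text
clock: 39.68
position: [0.4674, -0.2392, 0.2316]
tcp_rot: [0.5, -0.498, 0.501, -0.501]
contact_force: [-0.5, -0.1, -0.0]
opening: 0.5
```

```bash
python3 - <<'E'
from h import *
s,R=st();c=cam("wrist"); crop(c,0,0,560,420,"w35.png",1)
c=cam("side"); crop(c,130,120,470,375,"s35.png"); 
a=cam("scene"); crop(a,170,60,450,360,"c35.png",2)
# bar ends expected down
for y in (-.306,-.396): print(proj(c,[.466,y,.086]).round(1))
E
```

```text
t 39.68 pos [ 0.4674 -0.2392  0.2316] y [ 0.004 -0.003 -1.   ] z [1.    0.002 0.004] yaw 0.13 F [-0.54 -0.05 -0.  ] op 0.500
[327.  300.4]
[356.2 330.5]
```

View pics/w35.png

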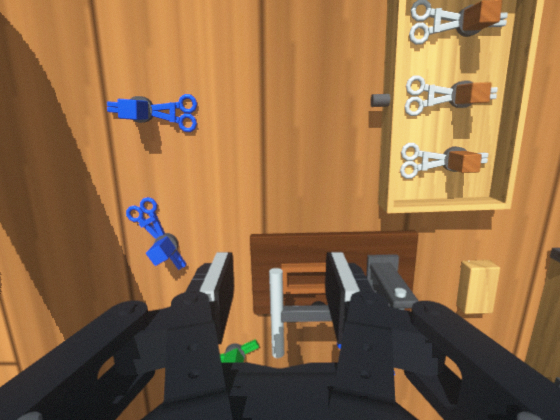

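View pics/s35.png

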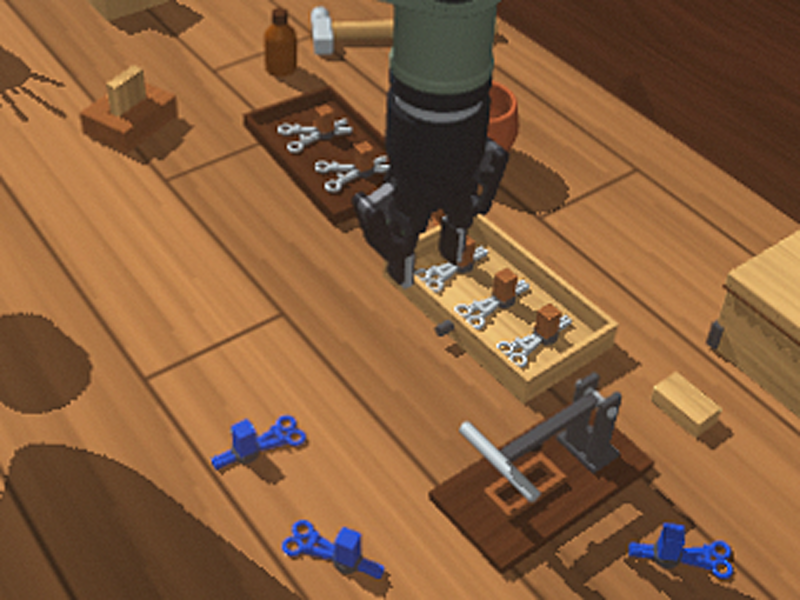

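View pics/c35.png

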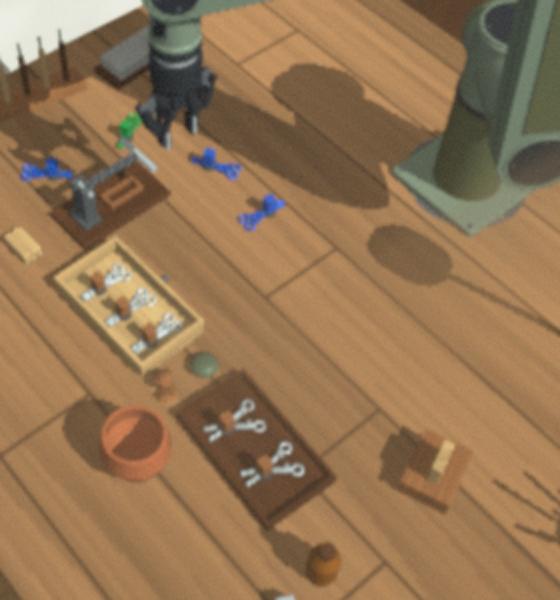

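```bash
python3 - <<'E'
from h import *
c=cam("side"); a=np.radians(21.6); e=np.array([np.cos(a),np.sin(a)]); n=np.array([-e[1],e[0]])
ce=np.array([.469,.3565])
k=6;im=cv2.resize(c["im"][130:220,150:270],None,fx=k,fy=k,interpolation=cv2.INTER_CUBIC)
for z in (.072,.076):
  for sx in(-1,1):
    for sy in (-1,1):
      p=ce+e*.025*sx+n*.008*sy; q=(proj(c,[*p,z])-[150,130])*k
      cv2.circle(im,tuple(int(v) for v in q),3,(0,255,0) if z<.074 else (0,0,255),-1)
cv2.imwrite("pics/s36.png",im)
crop(c,220,150,330,230,"s36b.png",7)
E
```

```text
(no output)
```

View pics/s36.png

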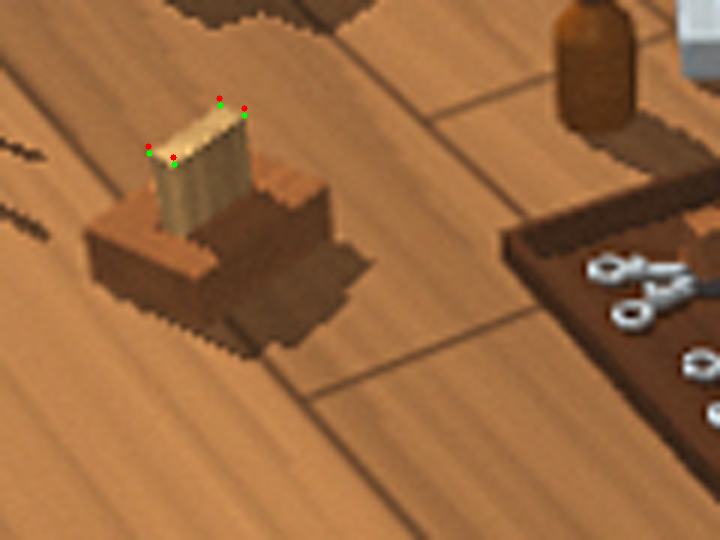

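View pics/s36b.png

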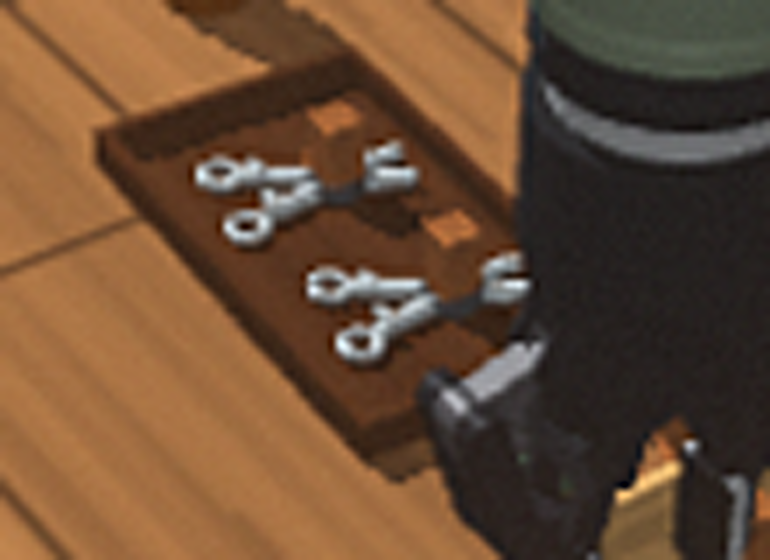

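```bash
python3 -c "
from station import manip
print(manip.job_done())"
```

```text
the job is handed in; nothing more can be done
None
```

The bench is ready and I handed the job in at about 40 s of the 208 s allowed.

- **Toggle and blank:** I flipped the toggle arm back, stood the maple blank in the slot of the drying stand, and swung the arm down over the empty nest as the last step.
- **Clamps:** There were five steel clamps on the bench. The three shut ones are in the deep drawer box and the two open ones in the shallow tray.

**Last checks, by camera:**
- The blank's top sits at the height expected for fully seated.
- The bar lies where it should when down.
- All clamps look flat, spaced apart, and with their jaws as found.
- Nothing else appears to have moved, and the gripper is clear of everything.

No check failed or disagreed. I saw no knocked clamp and no grip slip. The simulator gave no verdict.

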